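# Make up the kit tray for the cordless cream filler

### The job

Make up the kit tray for the cordless cream filler: first switch the charger off with its yellow lever, then pull the orange battery pack out of the charger and put it in the tray's long bay, standing or lying. Pick every nozzle with a red coupling out of the crate of washed parts and lay it flat in a small bay of the tray, one to a bay; the nozzles with blue couplings that were left in the tray go back into the crate. The other utensils stay in the crate, and the bottle, cup and jar stay where they stand.

Things in the scene. Friction and masses are not known exactly. Their poses are not given: they have to be found in the camera images.
- crate: White crate of washed parts, fixed. Origin: centre of its underside. Floor 4 mm thick, flat for x=-127..127, y=-122..122 mm. The sides at +y and -y flare out at 45 degrees from the floor's edge to 40 mm high (y=+-163 mm there); the upright end walls at x=+-129 mm are 4 mm thick, 40 mm high.
- tray: Grey kit tray, blue walls, fixed, 226 (x) x 236 (y) mm. Origin: centre of its underside. Floor 4 mm thick; all walls 4 mm thick, tops 16 mm above the table. Long bay: x=-109..-25 mm, y=-114..114. Four small bays: x=-21..109 mm (middle x=44), each 54 mm wide, middles at y=-87, -29, 29, 87 mm.
- charger: Black charger, fixed. Origin: centre of the well, at table level; x points from the switch to the well. Well 59 (x) x 39 (y) mm, floor at z=8 mm, top edge z=45 mm. Switch pivot at x=-90, z=30 mm, on a block 70 x 50 mm. At the well's +x side a sprung nose catches over the pack's rib; a straight pull up of about 6 to 15 N frees it within 15 mm; nothing to press.
- switch (a joint): Charger's switch lever with a yellow ball, rad: 0 = ON, leaning to the charger's -x; 1.0 = OFF, leaning to +x, towards the well. It stays where it is left (starts at 0 to 0.2; counts as off above 0.8); about 1 N at the ball moves it.
- switch_tip (a point): Centre of the lever's yellow ball (26 mm thick), 60 mm from the pivot; it swings in the charger's x-z plane.
- pack: Orange battery pack with a black band, 56 (x) x 36 (y) x 90 (z) mm, about 250 g. Origin at its middle. It starts upright in the charger's well, its bottom on the well's floor, its top 98 mm above the table; pinch it across the 36 mm (y). A small black rib sticks out 5 mm from its +x face near the bottom.
- red1: Piping nozzle, 110 mm long, about 150 g, lying on its side. Origin at its centre of mass, on the axis, 18 mm above what it lies on. Along its own x: red square coupling 36 x 36 mm from x=-55 to -25 mm, plain round steel tube 18 mm thick from -25 to +30 mm (grip here), round steel bell 36 mm thick from +30 to +55 mm. In the crate at the start; two to four red ones are present.
- red2: Piping nozzle, 110 mm long, about 150 g, lying on its side. Origin at its centre of mass, on the axis, 18 mm above what it lies on. Along its own x: red square coupling 36 x 36 mm from x=-55 to -25 mm, plain round steel tube 18 mm thick from -25 to +30 mm (grip here), round steel bell 36 mm thick from +30 to +55 mm. In the crate at the start; two to four red ones are present.
- red3: Piping nozzle, 110 mm long, about 150 g, lying on its side. Origin at its centre of mass, on the axis, 18 mm above what it lies on. Along its own x: red square coupling 36 x 36 mm from x=-55 to -25 mm, plain round steel tube 18 mm thick from -25 to +30 mm (grip here), round steel bell 36 mm thick from +30 to +55 mm. In the crate at the start; two to four red ones are present.
- red4: Piping nozzle, 110 mm long, about 150 g, lying on its side. Origin at its centre of mass, on the axis, 18 mm above what it lies on. Along its own x: red square coupling 36 x 36 mm from x=-55 to -25 mm, plain round steel tube 18 mm thick from -25 to +30 mm (grip here), round steel bell 36 mm thick from +30 to +55 mm. In the crate at the start; two to four red ones are present.
- blue1: Piping nozzle, 110 mm long, about 150 g, lying on its side. Origin at its centre of mass, on the axis, 18 mm above what it lies on. Along its own x: blue square coupling 36 x 36 mm from x=-55 to -25 mm, plain round steel tube 18 mm thick from -25 to +30 mm (grip here), round steel bell 36 mm thick from +30 to +55 mm. In the crate at the start; belongs there.
- blue2: Piping nozzle, 110 mm long, about 150 g, lying on its side. Origin at its centre of mass, on the axis, 18 mm above what it lies on. Along its own x: blue square coupling 36 x 36 mm from x=-55 to -25 mm, plain round steel tube 18 mm thick from -25 to +30 mm (grip here), round steel bell 36 mm thick from +30 to +55 mm. In a small bay of the tray at the start; two or three such are present.
- blue3: Piping nozzle, 110 mm long, about 150 g, lying on its side. Origin at its centre of mass, on the axis, 18 mm above what it lies on. Along its own x: blue square coupling 36 x 36 mm from x=-55 to -25 mm, plain round steel tube 18 mm thick from -25 to +30 mm (grip here), round steel bell 36 mm thick from +30 to +55 mm. In a small bay of the tray at the start; two or three such are present.
- blue4: Piping nozzle, 110 mm long, about 150 g, lying on its side. Origin at its centre of mass, on the axis, 18 mm above what it lies on. Along its own x: blue square coupling 36 x 36 mm from x=-55 to -25 mm, plain round steel tube 18 mm thick from -25 to +30 mm (grip here), round steel bell 36 mm thick from +30 to +55 mm. In a small bay of the tray at the start; two or three such are present.
- brush: Pastry brush in the crate, 110 x 36 mm, 14 mm high, wooden handle (-x) and pale bristles (+x). Origin: centre of its underside.
- scraper: Scraper in the crate, 110 x 36 mm, 16 mm high, black handle (-x) and green blade (+x). Origin: centre of its underside.
- cutter: Dough cutter in the crate, lying flat, 110 x 34 mm, 25 mm high, steel with dark wooden grip. Origin: centre of its underside.
- bottle: White bottle with blue cap, 70 mm thick, 190 mm high, on the table. Origin: centre of its underside.
- cup: Amber cup, 72 mm wide, 100 mm high, on the table. Origin: centre of its underside.
- jar: Glass jar with steel cap, 72 mm wide, 100 mm high, on the table. Origin: centre of its underside.
Things that resemble listed ones, but are neither listed nor needed, are in the scene too. What is shaped like the red2 but pink is not meant. There is more than one size of the pack; the job needs the larger.

How it is judged:
By the outcome, as a careful person would: the job done as asked, in the order asked, and still so for the second after the job is handed in, with the robot touching nothing.
Of red1, red2, red3, red4 only 2 to 4 are there at a start; the rules pass over those that are not, and their reading is None.
Of blue2, blue3, blue4 only 2 to 3 are there at a start; the rules pass over those that are not, and their reading is None.
At some moment in a run one of red1, red2, red3, red4 may be knocked a few centimetres aside while the robot is not near it.
Once in a run the grip may slacken for a moment while it holds something.
It also fails if it takes over 210 s, if anything falls off the work surface, if the arm or the gripper's body presses on something with over 40 N, if the wrist force passes 120 N, or if a joint passes its speed limit or range.

### The arm

A 6-joint arm with a two-finger parallel gripper is mounted at the origin on the work surface. World frame = base frame: x ahead of the robot, y to its left, z up, the work surface at z = 0. Lengths are in m, angles in rad, forces in N, time in s.
With the tool pointing down it reaches from about 0.35 to 0.975 m from the base axis. Payload 4.9 kg.
Tool frame: the origin (TCP) lies midway between the tips of the shut fingers; the grasp point (between the pads) lies 19 mm behind it (manip.pinch_z is the x of the grasp point in the tool frame, in m); x points along the fingers, y is the direction in which the jaws open and shut, and the axes are right-handed (so a half turn about x gives the same grasp; the last joint's range is limited). The gripper opens to 85 mm and grips with 20 to 120 N. Pads are 22 mm wide; open, the fingers measure 114 mm over their backs; the gripper's body (76 mm by 85 mm) begins 54 mm behind the grasp point. The pads swing forward as they close: fully open they stand 13 mm farther back than shut.
Start: joints at [-1.371, 0.053, 1.613, -0, 1.476, -0.119], TCP at [0.196, -0.593, 0.231] pointing down, gripper open.
Joint ranges: [-3.01, 3.01], [-1.01, 2.22], [0.06, 2.58], [-1.02, 4.17], [0.09, 2.62], [-3.14, 3.14]. Speed limits (rad/s): [2.57, 2.57, 3.14, 3.14, 3.14, 3.14].

### API

Orientations are given as a unit quaternion [w, x, y, z].
In Python, from plant import sensors, cams, workorder, manip gives the robot as it stands.
- The arm moves only by the tool drive_tool, never from a script. Its argument "series" is a list of rows, each an object of numbers: "x", "y", "z": the shift along the tool's x, y, z in units of 25 mm (1.0 is 25 mm); "ax", "ay", "az": the turn, a rotation vector about the tool's x, y, z in units of 5 degrees (1.0 is 5 degrees). A call has 1 to 5 rows; each row is the pose to reach, as a shift and turn from the pose commanded when the call began, along the tool's axes at that moment; what a row does not reach only later rows make up. A row lasts 1/12 s, in which the tool goes at most 41.7 mm and 7.16 degrees, less where a joint would pass 70% of its speed; a pose out of reach is approached as far as the arm can. A call with a gripper value outside its range is refused whole. "hand" is the opening, from 0 (shut) to 1 (fully open), set as the call begins (left out, the last holds). The fingers move at their own pace and stop on an object; the grip force is fixed at half the most. Time passes only in rows, so rows that repeat a pose let the fingers close. It gives the time, the measured TCP pose, the force and the opening at its end, in the units of the state.
- sensors.state(): the state, without advancing time (a new reading comes with each control period).
- cams.grab_frame(name): name is "side" or "top" or "wrist"; returns a dict with "img" (400x640x3 uint8, blue, green, red), "camera_matrix" (3x3 intrinsics, pixels), "cam_to_world" (4x4, takes a point from camera to world coordinates). Camera axes: x right, y down, z forward; pixel columns grow to the right and rows downward; lengths in m; the calibration is good to about 2 mm. A picture is of the moment at which its call begins. There is no depth.
- workorder.job_done(): hands the job in, once; it reports no verdict.
The state is a dict: "time": time; "joint_pos": joint angles; "joint_vel": joint speeds; "joint_efforts": joint torques, N m; "tool_pos": TCP position; "tool_rot": TCP orientation; "contact_force": force on the tool from outside, world axes, zero at the start; "ft_torque": the same for the moment, N m; "gripper_width": opening from 0.0 (shut) to 1.0 (fully open).
Only numpy, scipy, OpenCV 4.12 (cv2) and the standard library are available. Lean on these libraries where they do the work, as an engineer would, in place of code of your own. Each camera call takes 0.05 s, during which the arm holds its last target.

## Working session

There is one attempt and no reset: what is moved stays moved. The work goes in short steps, Python scripts to look and compute and a tool call to move; the robot and the scene stay as the last step left them, time stands still between calls to the robot, and variables do not carry over. Pictures are saved under pics/ and viewed, and the job is handed in when it is done.

Besides the shell and the picture viewer there is one more tool, called after ">>>" in YAML: its name, and indented under it one key for each argument. drive_tool: Moves the arm, as the interface text tells. Its arguments: {"type":"object","properties":{"series":{"type":"array","items":{"type":"object","properties":{"x":{"type":"number"},"y":{"type":"number"},"z":{"type":"number"},"ax":{"type":"number"},"ay":{"type":"number"},"az":{"type":"number"}}}},"hand":{"type":"number"}},"required":["series"]}

```bash
ls; mkdir -p pics; python3 - <<'E'
from plant import sensors, cams, workorder, manip
import cv2
print(sensors.state()); print(manip.pinch_z)
for n in ["side","top","wrist"]:
    f=cams.grab_frame(n); cv2.imwrite(f"pics/{n}0.png",f["img"]); print(n,f["camera_matrix"],f["cam_to_world"])
E
```

```text
pics
{'time': 0.0, 'joint_pos': array([-1.37099387e+00,  5.33744481e-02,  1.61427670e+00,  2.53541229e-07,
        1.47603040e+00, -1.19026600e-01]), 'joint_vel': array([-0.00137324,  0.00131431, -0.0004386 , -0.00023496,  0.00061524,
       -0.00063068]), 'joint_efforts': array([ 4.54221595e-05, -3.93680656e+01, -3.70176995e+01, -1.01091005e-04,
        6.92506816e-03,  1.15312679e-05]), 'tool_pos': array([ 0.19576919, -0.59289089,  0.23006247]), 'tool_rot': array([-0.11150826, -0.69811083, -0.11298413,  0.69817029]), 'contact_force': array([-0.7588336 , -0.30020513,  0.42096924]), 'ft_torque': array([0.01021104, 0.05492412, 0.02357521]), 'gripper_width': 0.9984010062370293}
-0.0187
side [[431.16234965   0.         310.67710097]
 [  0.         431.16234965 195.7299713 ]
 [  0.           0.           1.        ]] [[-0.83374898 -0.43296516  0.34264238  0.19844096]
 [-0.55212823  0.64912857 -0.52324613  0.5995507 ]
 [ 0.00412838 -0.62543846 -0.78026258  1.00677376]
 [ 0.          0.          0.          1.        ]]
top [[461.23460843   0.         320.71452895]
 [  0.         461.23460843 204.23946117]
 [  0.           0.           1.        ]] [[-0.02142659 -0.99793638  0.06053     0.50118327]
 [-0.99975168  0.02101611 -0.00741008  0.01013192]
 [ 0.00612269 -0.06067375 -0.99813887  1.54922417]
 [ 0.          0.          0.          1.        ]]
wrist [[309.50177814   0.         312.42468317]
 [  0.         309.50177814 201.83472582]
 [  0.           0.           1.        ]] [[ 0.31326341 -0.91313188 -0.26087585  0.26205244]
 [-0.94966218 -0.30201748 -0.08322972 -0.57099789]
 [-0.00278936  0.27381675 -0.96177784  0.3738544 ]
 [ 0.          0.          0.          1.        ]]
```

View pics/top0.png

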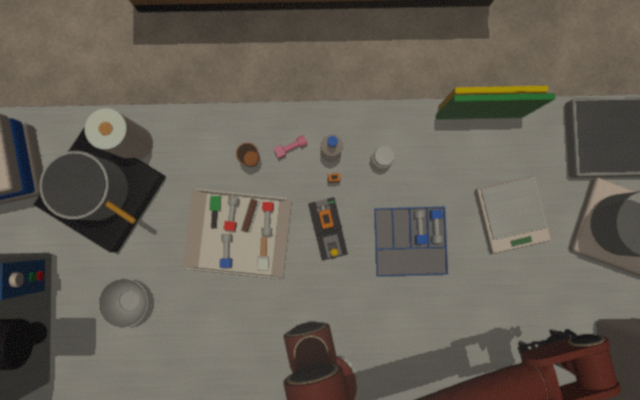

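View pics/side0.png

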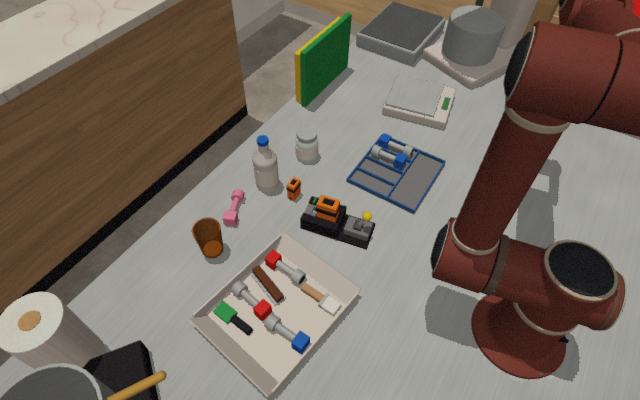

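View pics/wrist0.png

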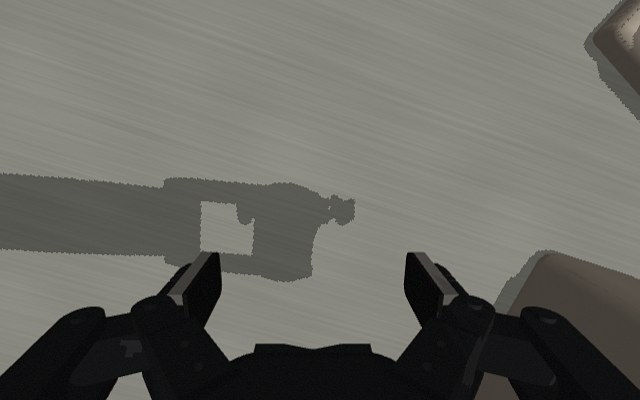

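The top view shows two red nozzles (about 268,215 and 233,213) and one blue nozzle (226,250) in the crate, with two blue ones in the tray (421,228 and 437,226). The charger is at (327,228), and a pink look-alike and a small pack lie outside it. Next I'll zoom in and measure.

```bash
cat > h.py <<'E'
import numpy as np, cv2
from scipy.spatial.transform import Rotation as R
from plant import sensors, cams, manip
def ray(f,u,v):
    K=f["camera_matrix"];T=f["cam_to_world"]
    d=T[:3,:3]@np.linalg.inv(K)@np.array([u,v,1.]); return T[:3,3],d
def onz(f,u,v,z):
    o,d=ray(f,u,v); return o+d*(z-o[2])/d[2]
def proj(f,p):
    T=np.linalg.inv(f["cam_to_world"]);q=T[:3,:3]@np.asarray(p)+T[:3,3]
    q=f["camera_matrix"]@q; return q[:2]/q[2]
def tri(f1,a,f2,b):
    o1,d1=ray(f1,*a);o2,d2=ray(f2,*b);d1/=np.linalg.norm(d1);d2/=np.linalg.norm(d2)
    s=np.linalg.lstsq(np.c_[d1,-d2],o2-o1,rcond=None)[0]
    p,q=o1+d1*s[0],o2+d2*s[1]; return (p+q)/2,np.linalg.norm(p-q)
def quat(s): w,x,y,z=s["tool_rot"]; return R.from_quat([x,y,z,w])
def downrot(yaw):
    "tool x down, jaw axis (tool y) at world angle yaw"
    y=np.array([np.cos(yaw),np.sin(yaw),0]);x=np.array([0,0,-1.]);return R.from_matrix(np.c_[x,y,np.cross(x,y)])
def go(p,yaw=None,rot=None,s=None):
    "numbers for move to TCP p with jaw axis yaw (mod pi)"
    s=s or sensors.state();R0=quat(s)
    best=None
    cands=[rot] if rot is not None else ([R0] if yaw is None else [downrot(yaw),downrot(yaw+np.pi)])
    for c in cands:
        rv=(R0.inv()*c).as_rotvec()
        if best is None or np.linalg.norm(rv)<np.linalg.norm(best): best=rv
    d=R0.inv().apply(np.asarray(p)-s["tool_pos"])/0.025
    print("xyz",np.round(d,2),"a",np.round(np.degrees(best)/5,2),"n rows",round(max(np.linalg.norm(d)*25/41.7,np.degrees(np.linalg.norm(best))/7.16),1))
def st():
    s=sensors.state();y=quat(s).as_matrix()
    print("t %.2f"%s["time"],"p",np.round(s["tool_pos"],4),"xax",np.round(y[:,0],3),"jaw yaw %.1f"%np.degrees(np.arctan2(y[1,1],y[0,1])),"F",np.round(s["contact_force"],1),"w %.3f"%s["gripper_width"],"j",np.round(s["joint_pos"],2))
def save(f,n,box=None,k=1):
    im=f["img"]
    if box: x0,y0,x1,y1=box; im=im[y0:y1,x0:x1]
    cv2.imwrite(f"pics/{n}.png",cv2.resize(im,None,fx=k,fy=k,interpolation=cv2.INTER_CUBIC))
E
python3 - <<'E'
from h import *
t=cams.grab_frame("top");s=cams.grab_frame("side")
save(t,"t1",(180,180,460,290),2.8);save(s,"s1",(190,220,370,390),3.4);save(s,"s2",(280,120,460,250),4)
import pickle;pickle.dump((t,s),open("f0.pkl","wb"))
E
```

```text
(no output)
```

View pics/t1.png

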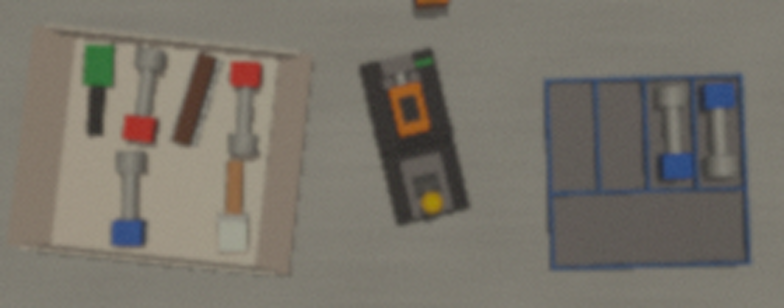

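View pics/s1.png

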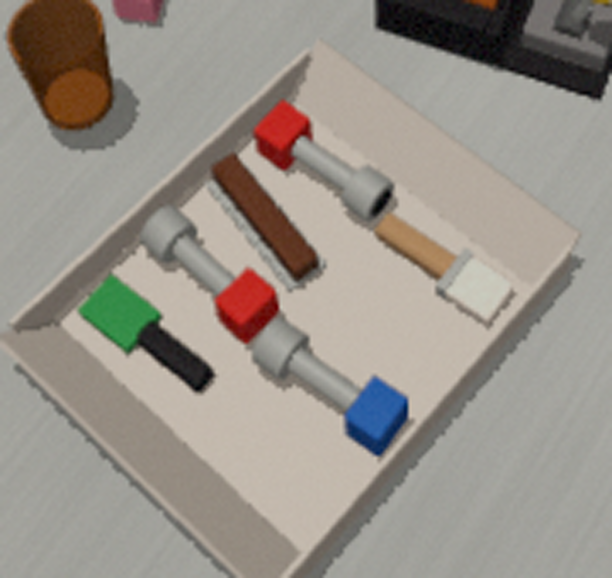

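View pics/s2.png

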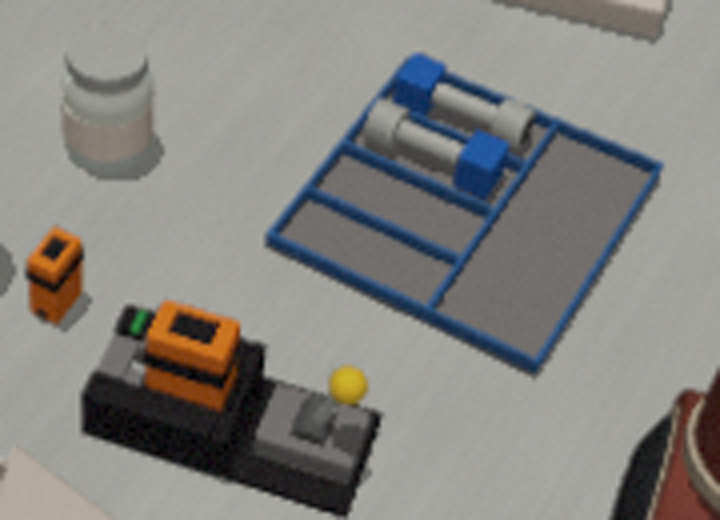

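```bash
python3 - <<'E'
from h import *
import pickle
t,s=pickle.load(open("f0.pkl","rb"))
def blobs(f,lo,hi,box,mn=8,red=False):
    h=cv2.cvtColor(f["img"],cv2.COLOR_BGR2HSV);m=cv2.inRange(h,lo,hi)
    if red: m|=cv2.inRange(h,(172,lo[1],lo[2]),(180,255,255))
    x0,y0,x1,y1=box;mm=np.zeros_like(m);mm[y0:y1,x0:x1]=m[y0:y1,x0:x1]
    n,l,st_,c=cv2.connectedComponentsWithStats(mm)
    return [(np.round(c[i],2),st_[i]) for i in range(1,n) if st_[i,4]>=mn]
for nm,lo,hi,z,red in [("red",(0,150,80),(6,255,255),.040,True),("blue",(105,140,80),(125,255,255),.040,False),("yellow",(22,150,100),(35,255,255),.08,False),("orange",(7,170,100),(18,255,255),.098,False)]:
    for c,q in blobs(t,lo,hi,(180,180,460,290),8,red): print("top",nm,c,q,np.round(onz(t,*c,z),4))
    for c,q in blobs(s,lo,hi,(190,120,460,390),8,red): print("side",nm,c,q,np.round(onz(s,*c,z),4))
E
```

```text
top red [267.52 206.27] [263 203  10   8  75] [0.5897 0.1732 0.04  ]
top red [229.47 225.51] [225 222  10   9  78] [0.5294 0.2983 0.04  ]
side red [272.16 258.77] [265 250  16  20 193] [0.5907 0.1794 0.04  ]
side red [448.46 264.26] [439 255  21  19 146] [ 0.2066 -0.057   0.04  ]
side red [457.8 260. ] [456 258   4   5  10] [ 0.1914 -0.0821  0.04  ]
side red [262.2  309.45] [253 299  19  22 249] [0.5278 0.3031 0.04  ]
top blue [436.22 213.95] [432 211  10   7  64] [ 0.5528 -0.3791  0.04  ]
top blue [421.86 238.84] [417 235  11   8  76] [ 0.4725 -0.3291  0.04  ]
top blue [225.05 262.67] [221 260   9   7  55] [0.4091 0.3138 0.04  ]
side blue [385.71 141.08] [375 134  30  18 157] [ 0.5469 -0.3691  0.04  ]
side blue [262.21 140.54] [257 136  11  11  95] [ 0.877  -0.1514  0.04  ]
side blue [389.06 172.11] [347 149  81  63 545] [ 0.4771 -0.2556  0.04  ]
side blue [433.  156.5] [429 155   9   4  10] [ 0.3932 -0.3897  0.04  ]
side blue [442. 161.] [439 159   6   6  11] [ 0.3624 -0.3872  0.04  ]
side blue [436.32 174.84] [431 166  12  18  19] [ 0.3542 -0.3244  0.04  ]
side blue [424.33 193.9 
[... 163 characters left out ...]
7  34] [ 0.438  -0.0393  0.08  ]
side yellow [366.7  215.97] [363 212   9   9  63] [ 0.4436 -0.0471  0.08  ]
top orange [333.5 180. ] [329 180  10   1  10] [ 0.6651 -0.0427  0.098 ]
top orange [325.75 218.96] [319 210  14  19 125] [ 0.5425 -0.0155  0.098 ]
side orange [293.04 183.8 ] [287 177  13  13  80] [ 0.6614 -0.0181  0.098 ]
side orange [293.68 193.91] [288 187  12  13  80] [0.6393 0.0104 0.098 ]
side orange [327.69 204.65] [317 196  23  17 215] [ 0.5431 -0.0096  0.098 ]
side orange [326.19 216.64] [316 212  22  10  95] [0.5255 0.0258 0.098 ]
side orange [217.91 224.55] [215 220   5  10  11] [0.7429 0.2008 0.098 ]
side orange [212.08 247.97] [203 240  19  16 225] [0.7083 0.262  0.098 ]
```

```bash
python3 - <<'E'
from h import *
import pickle
t,s=pickle.load(open("f0.pkl","rb"))
print(tri(t,(333.88,251.88),s,(366.7,215.97)))
st(); go((.38,-.09,.26),np.radians(103))
f=cams.grab_frame("wrist"); print(quat(sensors.state()).inv().apply(f["cam_to_world"][:3,3]-sensors.state()["tool_pos"]))
E
```

```text
(array([ 0.43937813, -0.03848789,  0.09287386]), np.float64(0.0017230310669753886))
t 0.25 p [ 0.1958 -0.5932  0.2307] xax [-0.     0.001 -1.   ] jaw yaw -71.7 F [-0.5 -1.   1.2] w 0.999 j [-1.37  0.05  1.61 -0.    1.48 -0.12]
xyz [ -1.15 -16.81 -13.3 ] a [ 1.05 -0.    0.01] n rows 12.9
[-0.14347457 -0.0003778  -0.0698278 ]
```

>>> drive_tool:
  series:
    - {"x": -0.4, "y": -5.6, "z": -4.4}
    - {"x": -0.4, "y": -5.6, "z": -4.4}
    - {"x": -0.4, "y": -5.6, "z": -4.4}
    - {"x": -0.4, "y": -5.6, "z": -4.4}
    - {"x": -0.4, "y": -5.6, "z": -4.4}
  hand: 0

```text
schema error: expected keys x, y, z, ax, ay, az
```

>>> drive_tool:
  series:
    - {"x": -0.4, "y": -5.6, "z": -4.4}
    - {"x": -0.4, "y": -5.6, "z": -4.4}
    - {"x": -0.4, "y": -5.6, "z": -4.4}
    - {"x": -0.4, "y": -5.6, "z": -4.4}
    - {"x": -0.4, "y": -5.6, "z": -4.4}

```text
schema error: expected keys x, y, z, ax, ay, az
```

>>> drive_tool:
  series:
    - {"x": -0.4, "y": -5.6, "z": -4.4}
    - {"x": -0.4, "y": -5.6, "z": -4.4}
    - {"x": -0.4, "y": -5.6, "z": -4.4}
    - {"x": -0.4, "y": -5.6, "z": -4.4}
    - {"x": -0.4, "y": -5.6, "z": -4.4}

```text
schema error: expected keys x, y, z, ax, ay, az
```

```bash
python3 - <<'E'
from h import *
st(); go((.38,-.09,.26),np.radians(103))
f=cams.grab_frame("wrist");save(f,"w1")
import pickle;pickle.dump(f,open("w1.pkl","wb"))
E
```

```text
t 0.30 p [ 0.1959 -0.5933  0.2309] xax [-0.     0.001 -1.   ] jaw yaw -71.7 F [0.6 0.1 1.1] w 0.997 j [-1.37  0.05  1.61  0.    1.48 -0.12]
xyz [ -1.15 -16.81 -13.3 ] a [ 1.05 -0.    0.01] n rows 12.9
```

View pics/w1.png

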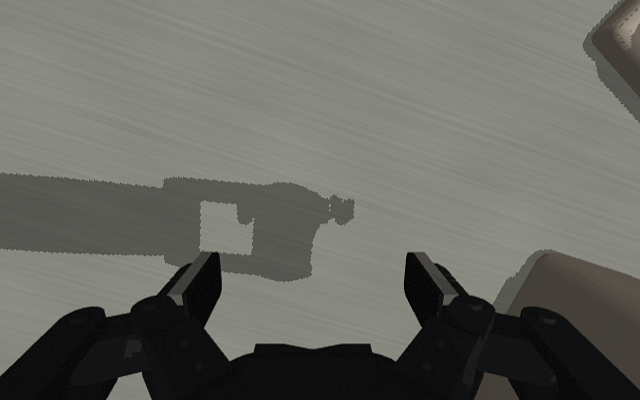

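The arm didn't move, because every row must carry all six keys.

>>> drive_tool:
  series:
    - {"x": -0.4, "y": -5.6, "z": -4.4, "ax": 0, "ay": 0, "az": 0}
    - {"x": -0.4, "y": -5.6, "z": -4.4, "ax": 0, "ay": 0, "az": 0}
    - {"x": -0.4, "y": -5.6, "z": -4.4, "ax": 0, "ay": 0, "az": 0}
    - {"x": -0.4, "y": -5.6, "z": -4.4, "ax": 0, "ay": 0, "az": 0}
    - {"x": -0.4, "y": -5.6, "z": -4.4, "ax": 0, "ay": 0, "az": 0}
  hand: 0

```text
time: 0.77
tool_pos: [0.2579, -0.4222, 0.2415]
tool_rot: [0.113, 0.698, 0.114, -0.698]
contact_force: [-1.5, -0.3, -0.1]
gripper_width: 0.299
```

>>> drive_tool:
  series:
    - {"x": -0.4, "y": -5.6, "z": -4.4, "ax": 0, "ay": 0, "az": 0}
    - {"x": -0.4, "y": -5.6, "z": -4.4, "ax": 0, "ay": 0, "az": 0}
    - {"x": -0.4, "y": -5.6, "z": -4.4, "ax": 0, "ay": 0, "az": 0}
    - {"x": -0.4, "y": -5.6, "z": -4.4, "ax": 0, "ay": 0, "az": 0}
    - {"x": -0.4, "y": -5.6, "z": -4.4, "ax": 0, "ay": 0, "az": 0}

```text
time: 1.18
tool_pos: [0.3182, -0.2553, 0.252]
tool_rot: [0.114, 0.699, 0.113, -0.697]
contact_force: [-0.1, -0.5, -0.7]
gripper_width: -0.002
```

>>> drive_tool:
  series:
    - {"x": -0.4, "y": -5.6, "z": -4.4, "ax": 1, "ay": 0, "az": 0}
    - {"x": -0.4, "y": -5.6, "z": -4.4, "ax": 1, "ay": 0, "az": 0}
    - {"x": -0.4, "y": -5.6, "z": -4.4, "ax": 1, "ay": 0, "az": 0}
    - {"x": -0.4, "y": -5.6, "z": -4.4, "ax": 1, "ay": 0, "az": 0}
    - {"x": -0.4, "y": -5.6, "z": -4.4, "ax": 1, "ay": 0, "az": 0}

```text
time: 1.6
tool_pos: [0.3789, -0.0875, 0.2621]
tool_rot: [0.083, 0.703, 0.084, -0.701]
contact_force: [0.7, -0.8, -1.0]
gripper_width: 0.003
```

```bash
python3 - <<'E'
from h import *
st(); go((.38,-.09,.26),np.radians(103))
f=cams.grab_frame("wrist");save(f,"w2")
import pickle;pickle.dump(f,open("w2.pkl","wb"))
E
```

```text
t 1.60 p [ 0.3789 -0.0875  0.2621] xax [ 0.002  0.001 -1.   ] jaw yaw -76.4 F [ 0.7 -0.8 -1. ] w 0.003 j [-0.42 -0.58  2.08  0.    1.64  0.91]
xyz [ 0.09  0.11 -0.02] a [ 0.11 -0.03  0.  ] n rows 0.1
```

View pics/w2.png

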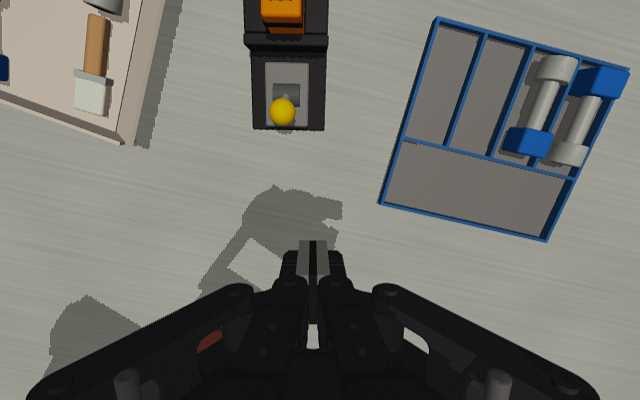

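The wrist view shows the yellow ball at about (282,112), the pack at the top edge (283,10), and the charger lined up with the image's vertical.

```bash
python3 - <<'E'
from h import *
import pickle
t,s=pickle.load(open("f0.pkl","rb"));w=pickle.load(open("w2.pkl","rb"))
h=cv2.cvtColor(w["img"],cv2.COLOR_BGR2HSV);m=cv2.inRange(h,(22,150,80),(35,255,255));M=cv2.moments(m,True);c=(M["m10"]/M["m00"],M["m01"]/M["m00"]);print(c,M["m00"])
b,e=tri(t,(333.88,251.88),w,c);print("ball",b,e);b2,e=tri(s,(366.7,215.97),w,c);print("ball",b2,e)
for uv in [(253,130),(325,131),(250,59),(324,59)]: print(onz(w,*uv,.03))
pk=np.array([.5427,-.0145])
for z in (.083,.087): 
  q=onz(w,*c,z)[:2]; d=pk-q; print(q,np.linalg.norm(d),np.degrees(np.arctan2(d[1],d[0])))
E
```

```text
(281.77338129496405, 111.30395683453237) 556.0
ball [ 0.44005804 -0.03960186  0.08314993] 0.0038530251199971246
ball [ 0.44160719 -0.04072896  0.0889015 ] 0.0008641813499461953
[ 0.41241674 -0.00622638  0.03      ]
[ 0.43130069 -0.08943501  0.03      ]
[0.4877553  0.01123779 0.03      ]
[ 0.5071167  -0.06910973  0.03      ]
[ 0.44193451 -0.04002003] 0.10394688543516892 14.211993135941272
[ 0.44198892 -0.04040317] 0.10398892174890127 14.423991723138318
```

```bash
python3 - <<'E'
from h import *
go((.400,-.049,.068),np.radians(103.5))
E
```

```text
xyz [ 7.76 -1.31 -1.17] a [ 0.02 -0.02  0.  ] n rows 4.8
```

>>> drive_tool:
  series:
    - {"x": 2.5, "y": -1.3, "z": -1.1, "ax": 0, "ay": 0, "az": 0}
    - {"x": 4, "y": -1.3, "z": -1.1, "ax": 0, "ay": 0, "az": 0}
    - {"x": 5.5, "y": -1.3, "z": -1.1, "ax": 0, "ay": 0, "az": 0}
    - {"x": 6.7, "y": -1.3, "z": -1.1, "ax": 0, "ay": 0, "az": 0}
    - {"x": 7.7, "y": -1.3, "z": -1.1, "ax": 0, "ay": 0, "az": 0}

```text
time: 2.07
tool_pos: [0.3961, -0.0536, 0.0662]
tool_rot: [-0.082, -0.702, -0.082, 0.703]
contact_force: [0.8, 0.1, 0.2]
gripper_width: 0.002
```

```bash
python3 - <<'E'
from h import *
f=cams.grab_frame("wrist");save(f,"w3");st()
u=np.array([.972,.233,0]);go(sensors.state()["tool_pos"]+.06*u,np.radians(103.5))
E
```

```text
t 2.12 p [ 0.3909 -0.0521  0.0591] xax [-0.013  0.004 -1.   ] jaw yaw -76.8 F [-4.4  1.4 -4.2] w -0.001 j [-0.32 -0.36  2.28 -0.    1.23  1.02]
xyz [-0.03 -0.01 -2.4 ] a [-0.05  0.14  0.08] n rows 1.4
```

View pics/w3.png

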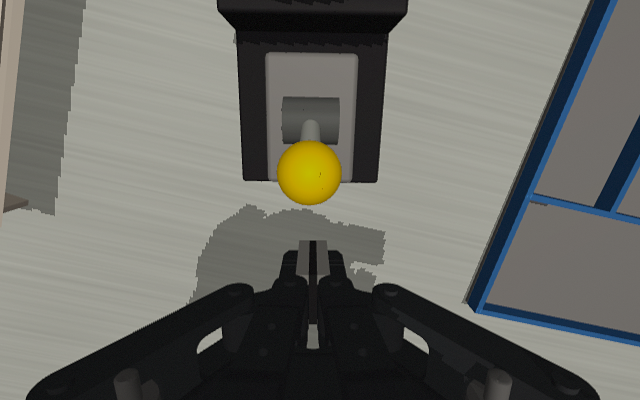

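The fingers line up with the ball (309,172 against fingers at 312). Next is the push toward the well.

>>> drive_tool:
  series:
    - {"x": 0, "y": 0, "z": -0.5, "ax": 0, "ay": 0, "az": 0}
    - {"x": 0, "y": 0, "z": -1.0, "ax": 0, "ay": 0, "az": 0}
    - {"x": 0, "y": 0, "z": -1.5, "ax": 0, "ay": 0, "az": 0}
    - {"x": 0, "y": 0, "z": -1.9, "ax": 0, "ay": 0, "az": 0}
    - {"x": 0, "y": 0, "z": -2.2, "ax": 0, "ay": 0, "az": 0}

```text
time: 2.53
tool_pos: [0.4518, -0.0419, 0.0702]
tool_rot: [0.082, 0.703, 0.081, -0.702]
contact_force: [-1.9, -0.3, 1.2]
gripper_width: 0.003
```

```bash
python3 - <<'E'
from h import *
st();f=cams.grab_frame("wrist");save(f,"w4");st()
E
```

```text
t 2.53 p [ 0.4518 -0.0419  0.0702] xax [ 0.001 -0.001 -1.   ] jaw yaw -76.8 F [-1.9 -0.3  1.2] w 0.003 j [-0.26 -0.21  2.14 -0.    1.21  1.08]
t 2.58 p [ 0.4527 -0.0417  0.0703] xax [ 0.002 -0.001 -1.   ] jaw yaw -76.8 F [-0.8  0.2  1.1] w -0.006 j [-0.26 -0.21  2.14 -0.    1.21  1.08]
```

View pics/w4.png

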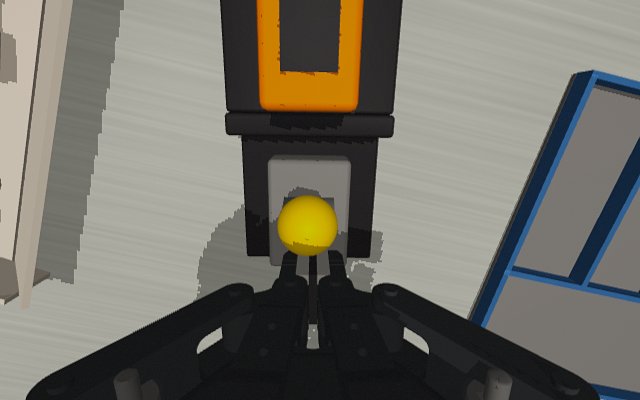

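>>> drive_tool:
  series:
    - {"x": 0, "y": 0, "z": -0.3, "ax": 0, "ay": 0, "az": 0}
    - {"x": 0, "y": 0, "z": -0.5, "ax": 0, "ay": 0, "az": 0}
    - {"x": 0, "y": 0, "z": -0.7, "ax": 0, "ay": 0, "az": 0}

```text
time: 2.83
tool_pos: [0.4656, -0.0373, 0.0684]
tool_rot: [-0.082, -0.7, -0.082, 0.705]
contact_force: [-21.5, -6.6, 13.6]
gripper_width: 0.0
```

```bash
python3 - <<'E'
from h import *
f=cams.grab_frame("wrist");save(f,"w5");st();s=cams.grab_frame("side");save(s,"s5",(280,150,420,270),5)
h=cv2.cvtColor(f["img"],cv2.COLOR_BGR2HSV);m=cv2.inRange(h,(22,150,80),(35,255,255));M=cv2.moments(m,True);c=(M["m10"]/M["m00"],M["m01"]/M["m00"])
h=cv2.cvtColor(s["img"],cv2.COLOR_BGR2HSV);m=cv2.inRange(h[:260,300:420],(22,150,80),(35,255,255));M=cv2.moments(m,True);c2=(300+M["m10"]/M["m00"],M["m01"]/M["m00"])
b=tri(f,c,s,c2);print(b, M["m00"])
b=b[0]; u=np.array([.972,.233]);print("along from pack", (b[:2]-np.array([.5427,-.0145]))@u)
E
```

```text
t 2.88 p [ 0.4653 -0.0375  0.0685] xax [-0.009 -0.002 -1.   ] jaw yaw -76.7 F [-10.   -4.    6.3] w -0.002 j [-0.24 -0.17  2.11 -0.    1.21  1.1 ]
(array([ 0.60702907, -0.01806249,  0.46589902]), np.float64(0.04966861463562863)) 227.0
along from pack 0.06169779822542389
```

View pics/w5.png

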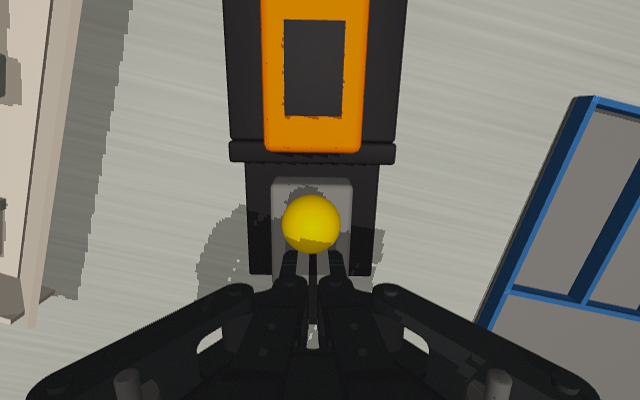

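View pics/s5.png

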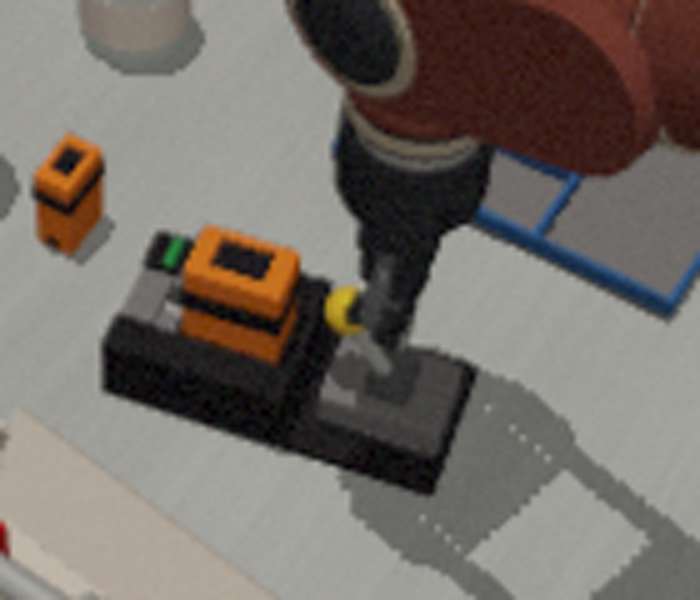

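The stop pushed back with 21 N, and the lever clearly leans toward the well. I'll back off, rise, and then look at the lever and pack.

>>> drive_tool:
  series:
    - {"x": 0, "y": 0, "z": 0.8, "ax": 0, "ay": 0, "az": 0}
    - {"x": -1, "y": 0, "z": 0.8, "ax": 0, "ay": 0, "az": 0}
    - {"x": -2.5, "y": 0, "z": 0.8, "ax": 0, "ay": 0, "az": 0}
    - {"x": -4, "y": 0, "z": 0.8, "ax": 0, "ay": 0, "az": 0}
    - {"x": -5.5, "y": 0, "z": 0.8, "ax": 0, "ay": 0, "az": 0}
  hand: 1

```text
time: 3.35
tool_pos: [0.4476, -0.0411, 0.2078]
tool_rot: [0.081, 0.702, 0.082, -0.702]
contact_force: [1.4, -0.3, 1.1]
gripper_width: 0.708
```

```bash
python3 - <<'E'
from h import *
f=cams.grab_frame("wrist");save(f,"w6");st();s=cams.grab_frame("side")
import pickle;pickle.dump((f,s),open("w6.pkl","wb"))
u=np.array([.972,.233])
def cen(f,lo,hi,box):
    h=cv2.cvtColor(f["img"],cv2.COLOR_BGR2HSV);x0,y0,x1,y1=box;m=cv2.inRange(h[y0:y1,x0:x1],lo,hi);n,l,q,c=cv2.connectedComponentsWithStats(m);i=1+np.argmax(q[1:,4]);print(q[i]);return c[i]+[x0,y0]
c=cen(f,(22,150,80),(35,255,255),(200,0,440,400));c2=cen(s,(22,150,80),(35,255,255),(320,180,400,260))
b=tri(f,c,s,c2);print(c,c2,b,"along",(b[0][:2]-np.array([.5427,-.0145]))@u)
c=cen(f,(7,170,60),(18,255,255),(200,0,440,400));print(c,onz(f,*c,.098))
E
```

```text
t 3.40 p [ 0.452  -0.0421  0.2174] xax [ 0.014 -0.003 -1.   ] jaw yaw -76.7 F [ 2.7 -0.9  5.9] w 0.789 j [-0.26 -0.38  2.02  0.    1.49  1.08]
[ 98 132  30  31 726]
[25 28  9  9 66]
[312.2768595  147.32369146] [349.07575758 211.84848485] (array([ 0.48834556, -0.03060979,  0.08334407]), np.float64(5.9012941106680545e-05)) along -0.05658609129866756
[ 90  28  49  81 827]
[311.74244256  71.08585248] [ 0.54554461 -0.01677027  0.098     ]
```

View pics/w6.png

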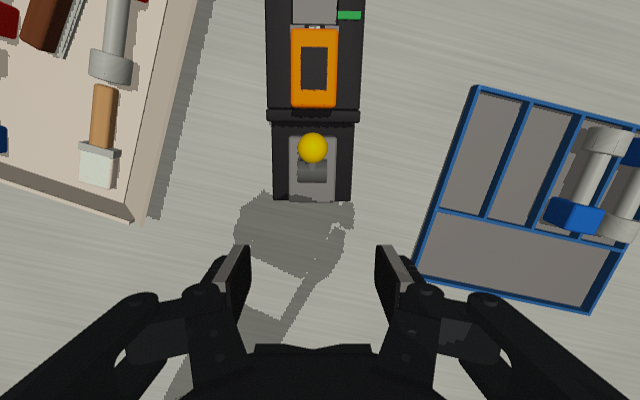

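The lever leans about 0.5 rad to the well side (ball at z = 83 mm), so it is off. Next I'll measure the pack's top precisely.

```bash
python3 - <<'E'
from h import *
import pickle;f,s=pickle.load(open("w6.pkl","rb"))
h=cv2.cvtColor(f["img"],cv2.COLOR_BGR2HSV);m=cv2.inRange(h[:,200:440],(7,120,60),(18,255,255))
c=max(cv2.findContours(m,cv2.RETR_EXTERNAL,cv2.CHAIN_APPROX_NONE)[0],key=cv2.contourArea)
P=np.array([onz(f,p[0][0]+200,p[0][1],.098)[:2] for p in c])
r=cv2.minAreaRect((P*1000).astype(np.float32));print(r)
print(f["cam_to_world"][:3,3])
E
```

```text
((547.1592407226562, -17.806257247924805), (56.282508850097656, 35.8296012878418), 12.21597957611084)
[ 0.51548437 -0.02475323  0.35139954]
```

```bash
python3 - <<'E'
from h import *
st();go((.546,-.017,.19),np.radians(102.3))
E
```

```text
t 3.45 p [ 0.4522 -0.0422  0.2148] xax [ 0.014 -0.003 -1.   ] jaw yaw -76.7 F [0.3 0.2 0.7] w 0.872 j [-0.26 -0.38  2.02  0.    1.48  1.08]
xyz [ 1.04 -0.13 -3.87] a [ 0.19 -0.15 -0.08] n rows 2.4
```

>>> drive_tool:
  series:
    - {"x": 0, "y": -0.1, "z": -1.5, "ax": 0.2, "ay": 0, "az": 0}
    - {"x": 0.3, "y": -0.1, "z": -3, "ax": 0.2, "ay": 0, "az": 0}
    - {"x": 1, "y": -0.1, "z": -3.9, "ax": 0.2, "ay": 0, "az": 0}
    - {"x": 1, "y": -0.1, "z": -3.9, "ax": 0.2, "ay": 0, "az": 0}
    - {"x": 1, "y": -0.1, "z": -3.9, "ax": 0.2, "ay": 0, "az": 0}

```text
time: 3.87
tool_pos: [0.5418, -0.0159, 0.1789]
tool_rot: [-0.075, -0.701, -0.076, 0.705]
contact_force: [-0.5, 1.1, 0.2]
gripper_width: 1.001
```

```bash
python3 - <<'E'
from h import *
st();go((.546,-.017,.057),np.radians(102.3))
t=cams.grab_frame("wrist");save(t,"w7")
E
```

```text
t 3.87 p [ 0.5418 -0.0159  0.1789] xax [-0.005  0.001 -1.   ] jaw yaw -77.7 F [-0.5  1.1  0.2] w 1.001 j [-0.17 -0.1   1.86  0.    1.39  1.19]
xyz [ 4.88  0.09 -0.18] a [0.   0.05 0.02] n rows 2.9
```

View pics/w7.png

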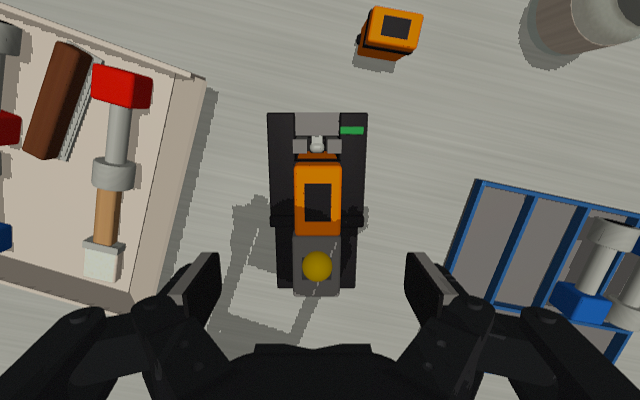

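>>> drive_tool:
  series:
    - {"x": 1.4, "y": 0.1, "z": -0.1, "ax": 0, "ay": 0, "az": 0}
    - {"x": 2.8, "y": 0.1, "z": -0.1, "ax": 0, "ay": 0, "az": 0}
    - {"x": 4, "y": 0.1, "z": -0.1, "ax": 0, "ay": 0, "az": 0}
    - {"x": 4.7, "y": 0.1, "z": -0.1, "ax": 0, "ay": 0, "az": 0}
    - {"x": 4.8, "y": 0.1, "z": -0.1, "ax": 0, "ay": 0, "az": 0}

```text
time: 4.33
tool_pos: [0.5417, -0.0182, 0.0577]
tool_rot: [-0.075, -0.701, -0.076, 0.705]
contact_force: [-0.9, -0.0, -0.4]
gripper_width: 1.001
```

```bash
python3 - <<'E'
from h import *
t=cams.grab_frame("wrist");save(t,"w8");st()
E
```

```text
t 4.38 p [ 0.5431 -0.0183  0.0596] xax [-0.004  0.001 -1.   ] jaw yaw -77.8 F [-0.  -0.2  1.2] w 1.003 j [-0.17  0.03  1.94 -0.    1.18  1.19]
```

View pics/w8.png

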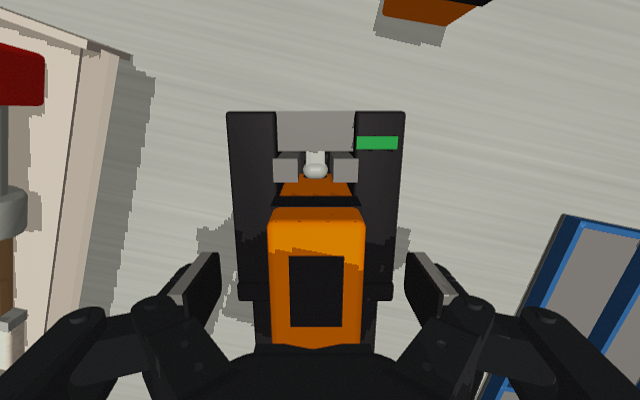

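The pack sits centred between the pads (column 316 against 312), so I can close on it.

>>> drive_tool:
  series:
    - {"x": 0, "y": 0, "z": 0, "ax": 0, "ay": 0, "az": 0}
    - {"x": 0, "y": 0, "z": 0, "ax": 0, "ay": 0, "az": 0}
    - {"x": 0, "y": 0, "z": 0, "ax": 0, "ay": 0, "az": 0}
    - {"x": 0, "y": 0, "z": 0, "ax": 0, "ay": 0, "az": 0}
    - {"x": 0, "y": 0, "z": 0, "ax": 0, "ay": 0, "az": 0}
  hand: 0

```text
time: 4.8
tool_pos: [0.5468, -0.0185, 0.0634]
tool_rot: [0.076, 0.704, 0.075, -0.702]
contact_force: [0.6, 0.6, 6.4]
gripper_width: 0.414
```

>>> drive_tool:
  series:
    - {"x": 0, "y": 0, "z": 0, "ax": 0, "ay": 0, "az": 0}
    - {"x": 0, "y": 0, "z": 0, "ax": 0, "ay": 0, "az": 0}
    - {"x": 0, "y": 0, "z": 0, "ax": 0, "ay": 0, "az": 0}

```text
time: 5.05
tool_pos: [0.5468, -0.0185, 0.0634]
tool_rot: [0.076, 0.704, 0.075, -0.702]
contact_force: [-1.2, -1.1, 6.6]
gripper_width: 0.412
```

```bash
python3 - <<'E'
from h import *
st()
E
```

```text
t 5.05 p [ 0.5468 -0.0185  0.0634] xax [ 0.003 -0.001 -1.   ] jaw yaw -77.7 F [-1.2 -1.1  6.6] w 0.412 j [-0.17  0.03  1.93  0.    1.18  1.19]
```

>>> drive_tool:
  series:
    - {"x": -0.2, "y": 0, "z": 0, "ax": 0, "ay": 0, "az": 0}
    - {"x": -0.4, "y": 0, "z": 0, "ax": 0, "ay": 0, "az": 0}
    - {"x": -0.6, "y": 0, "z": 0, "ax": 0, "ay": 0, "az": 0}
    - {"x": -0.8, "y": 0, "z": 0, "ax": 0, "ay": 0, "az": 0}
    - {"x": -1.0, "y": 0, "z": 0, "ax": 0, "ay": 0, "az": 0}

```text
time: 5.47
tool_pos: [0.545, -0.0176, 0.0839]
tool_rot: [0.075, 0.703, 0.076, -0.703]
contact_force: [3.2, 0.8, -4.1]
gripper_width: 0.411
```

>>> drive_tool:
  series:
    - {"x": -0.4, "y": 0, "z": 0, "ax": 0, "ay": 0, "az": 0}
    - {"x": -0.8, "y": 0, "z": 0, "ax": 0, "ay": 0, "az": 0}
    - {"x": -1.2, "y": 0, "z": 0, "ax": 0, "ay": 0, "az": 0}
    - {"x": -1.6, "y": 0, "z": 0, "ax": 0, "ay": 0, "az": 0}
    - {"x": -2, "y": 0, "z": 0, "ax": 0, "ay": 0, "az": 0}

```text
time: 5.88
tool_pos: [0.545, -0.0184, 0.1373]
tool_rot: [-0.076, -0.703, -0.076, 0.703]
contact_force: [0.8, 1.3, -2.0]
gripper_width: 0.415
```

```bash
python3 - <<'E'
from h import *
t=cams.grab_frame("wrist");save(t,"w9");st();s=cams.grab_frame("side");save(s,"s9")
E
```

```text
t 5.93 p [ 0.5466 -0.0186  0.1399] xax [ 0.004 -0.001 -1.   ] jaw yaw -77.7 F [ 1.2  0.2 -0.5] w 0.414 j [-0.17 -0.06  1.88 -0.    1.32  1.19]
```

View pics/s9.png

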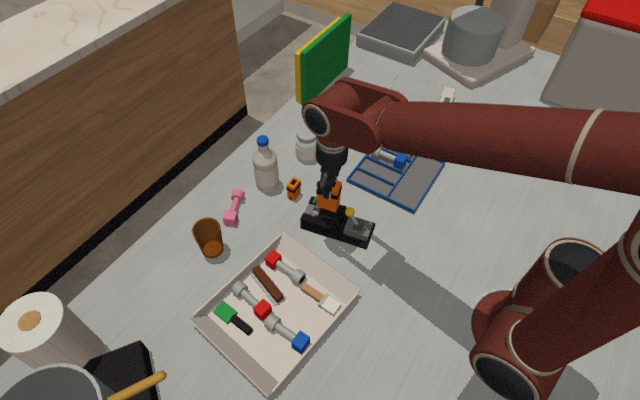

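The pack is out of the charger and the lever is still over on the well side. Next I'll measure the tray, crate and nozzles from the first top view.

```bash
python3 - <<'E'
from h import *
import pickle;t,s=pickle.load(open("f0.pkl","rb"))
h=cv2.cvtColor(t["img"],cv2.COLOR_BGR2HSV);m=np.zeros(h.shape[:2],np.uint8);m[195:285,365:455]=cv2.inRange(h[195:285,365:455],(100,90,40),(125,255,255))
c=cv2.findContours(m,cv2.RETR_EXTERNAL,cv2.CHAIN_APPROX_NONE)[0];c=max(c,key=lambda a:len(a))
P=np.array([onz(t,*p[0],.016)[:2] for p in c])*1000
r=cv2.minAreaRect(P.astype(np.float32));print("tray",r)
# crate: pale mask
m=np.zeros(h.shape[:2],np.uint8);b=t["img"][185:285,180:300].astype(int);m[185:285,180:300]=((b[...,2]-b[...,0])>12)*255
m=cv2.morphologyEx(m,cv2.MORPH_OPEN,np.ones((3,3)))
c=max(cv2.findContours(m,cv2.RETR_EXTERNAL,cv2.CHAIN_APPROX_NONE)[0],key=cv2.contourArea)
P=np.array([onz(t,*p[0],.040)[:2] for p in c])*1000
print("crate",cv2.minAreaRect(P.astype(np.float32)))
E
```

```text
tray ((470.138671875, -334.88140869140625), (39.901668548583984, 29.79676055908203), 87.96256256103516)
crate ((500.39483642578125, 266.7166748046875), (390.2287902832031, 322.4206237792969), 88.80831146240234)
```

```bash
python3 - <<'E'
from h import *
import pickle;t,s=pickle.load(open("f0.pkl","rb"))
h=cv2.cvtColor(t["img"],cv2.COLOR_BGR2HSV);m=cv2.inRange(h[198:285,368:455],(100,90,40),(125,255,255))
n,l,q,c=cv2.connectedComponentsWithStats(m)
for i in range(1,n):
    if q[i,4]<6: m[l==i]=0
v,u=np.nonzero(m)
P=np.array([onz(t,a+368,b+198,.016)[:2] for a,b in zip(u,v)])*1000
print("tray",cv2.minAreaRect(P.astype(np.float32)))
def z(p): return 180+p[0]/2.8,180+p[1]/2.8
for nm,cs,zz in [("tray",[(545,78),(741,73),(750,262),(551,270)],.016),("crate",[(38,25),(313,55),(290,275),(10,245)],.04)]:
    Q=np.array([onz(t,*z(p),zz)[:2] for p in cs]);print(nm,Q.round(4).tolist(),Q.mean(0).round(4),[round(float(np.linalg.norm(Q[i]-Q[i-1])),3) for i in range(4)])
    e=Q[0]+Q[1]-Q[2]-Q[3];print("yaw",np.degrees(np.arctan2(e[1],e[0])));e=Q[0]+Q[3]-Q[1]-Q[2];print("yaw",np.degrees(np.arctan2(e[1],e[0]))-90)
f=cams.grab_frame("top");save(f,"t2",(180,180,460,290),2.8)
E
```

```text
tray ((512.9110107421875, -359.13641357421875), (47.27607727050781, 134.79904174804688), 61.451725006103516)
tray [[0.5783, -0.1806], [0.5793, -0.4143], [0.3557, -0.4165], [0.3516, -0.1812]] [ 0.4662 -0.2982] [0.227, 0.234, 0.224, 0.235]
yaw 0.35813864469887824
yaw 0.6383361543593082
crate [[0.6518, 0.4147], [0.6098, 0.0934], [0.3548, 0.1246], [0.3964, 0.4483]] [0.5032 0.2703] [0.258, 0.324, 0.257, 0.326]
yaw -7.230798945549613
yaw -7.386581337853883
```

View pics/t2.png

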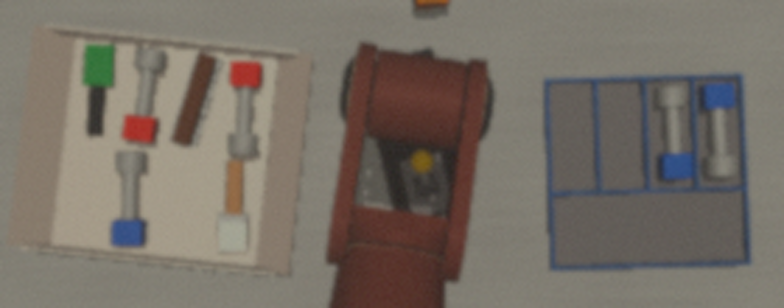

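The tray measures 226 × 235 mm, centred at (0.466, -0.298) with yaw about 0.5°. The crate measures 258 × 325 mm, centred at (0.503, 0.270) with yaw about -7.3°. Both match the sizes given.

```bash
python3 - <<'E'
from h import *
st();go((.396,-.30,.17),np.radians(90.5))
E
```

```text
t 6.03 p [ 0.546  -0.0185  0.1378] xax [ 0.002 -0.001 -1.   ] jaw yaw -77.7 F [-0.4 -0.1 -2.6] w 0.411 j [-0.17 -0.06  1.89 -0.    1.31  1.19]
xyz [-1.3   9.73  8.25] a [ 2.35 -0.03 -0.01] n rows 7.7
```

>>> drive_tool:
  series:
    - {"x": -1.3, "y": 0, "z": 0, "ax": 0, "ay": 0, "az": 0}
    - {"x": -1.3, "y": 1.1, "z": 0.9, "ax": 0, "ay": 0, "az": 0}
    - {"x": -1.3, "y": 2.2, "z": 1.8, "ax": 0, "ay": 0, "az": 0}
    - {"x": -1.3, "y": 3.3, "z": 2.8, "ax": 0, "ay": 0, "az": 0}
    - {"x": -1.3, "y": 4.4, "z": 3.7, "ax": 0, "ay": 0, "az": 0}

```text
time: 6.45
tool_pos: [0.4768, -0.1463, 0.1682]
tool_rot: [-0.076, -0.703, -0.076, 0.703]
contact_force: [0.1, -0.3, -1.9]
gripper_width: 0.416
```

>>> drive_tool:
  series:
    - {"x": 0, "y": 1.1, "z": 0.9, "ax": 0.5, "ay": 0, "az": 0}
    - {"x": 0, "y": 2.2, "z": 1.8, "ax": 1, "ay": 0, "az": 0}
    - {"x": 0, "y": 3.3, "z": 2.8, "ax": 1.5, "ay": 0, "az": 0}
    - {"x": 0, "y": 4.4, "z": 3.7, "ax": 2, "ay": 0, "az": 0}
    - {"x": 0, "y": 5.3, "z": 4.5, "ax": 2.4, "ay": 0, "az": 0}

```text
time: 6.87
tool_pos: [0.3948, -0.3004, 0.1682]
tool_rot: [-0.0, -0.707, -0.001, 0.707]
contact_force: [0.3, -0.5, -1.1]
gripper_width: 0.414
```

```bash
python3 - <<'E'
from h import *
f=cams.grab_frame("wrist");save(f,"w10");s=cams.grab_frame("side");save(s,"s10");st();go((.396,-.30,.061),np.radians(90.5))
E
```

```text
t 6.97 p [ 0.3943 -0.3017  0.1683] xax [-0.002 -0.    -1.   ] jaw yaw -90.1 F [ 1.   0.2 -2.1] w 0.410 j [-0.8  -0.21  1.97 -0.    1.39  0.77]
xyz [ 4.29 -0.07 -0.08] a [-0.11  0.02 -0.01] n rows 2.6
```

View pics/w10.png

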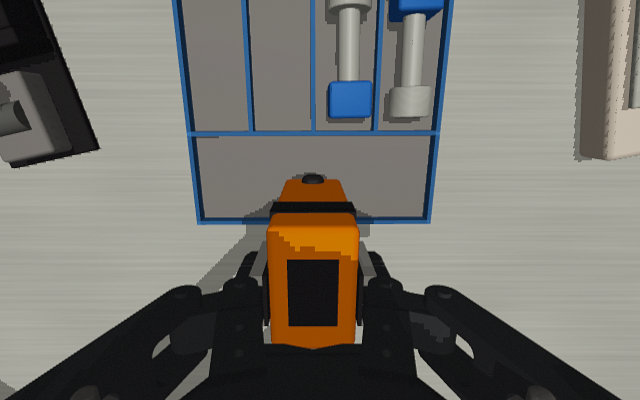

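View pics/s10.png

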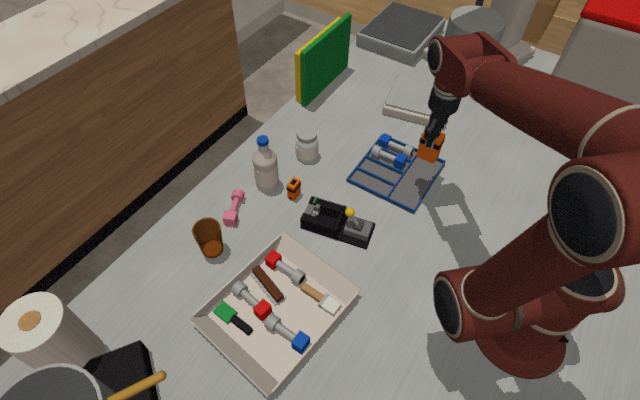

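The pack is held over the long bay, with the bay's walls at rows 132 and 221 of the wrist view.

```bash
python3 - <<'E'
from h import *
f=cams.grab_frame("wrist")
for uv in [(191,132),(440,133),(199,221),(431,222),(250,131),(312,131),(376,131)]: print(uv,onz(f,*uv,.016).round(4))
E
```

```text
(191, 132) [ 0.4473 -0.1877  0.016 ]
(440, 133) [ 0.4461 -0.4204  0.016 ]
(199, 221) [ 0.3593 -0.1862  0.016 ]
(431, 222) [ 0.3579 -0.4211  0.016 ]
(250, 131) [ 0.4482 -0.2429  0.016 ]
(312, 131) [ 0.4481 -0.3008  0.016 ]
(376, 131) [ 0.448  -0.3605  0.016 ]
```

>>> drive_tool:
  series:
    - {"x": 1.4, "y": 0, "z": -0.3, "ax": -0.1, "ay": 0, "az": 0}
    - {"x": 2.8, "y": 0, "z": -0.3, "ax": -0.1, "ay": 0, "az": 0}
    - {"x": 3.8, "y": 0, "z": -0.3, "ax": -0.1, "ay": 0, "az": 0}
    - {"x": 4.1, "y": 0, "z": -0.3, "ax": -0.1, "ay": 0, "az": 0}
    - {"x": 4.2, "y": 0, "z": -0.3, "ax": -0.1, "ay": 0, "az": 0}

```text
time: 7.43
tool_pos: [0.4029, -0.2964, 0.0611]
tool_rot: [-0.004, -0.706, -0.007, 0.708]
contact_force: [-0.5, 0.8, -2.0]
gripper_width: 0.414
```

>>> drive_tool:
  series:
    - {"x": 0, "y": 0, "z": 0, "ax": 0, "ay": 0, "az": 0}
    - {"x": 0, "y": 0, "z": 0, "ax": 0, "ay": 0, "az": 0}

```text
time: 7.6
tool_pos: [0.4053, -0.2995, 0.0658]
tool_rot: [0.006, 0.708, 0.004, -0.706]
contact_force: [-0.2, -0.2, -1.0]
gripper_width: 0.414
```

>>> drive_tool:
  series:
    - {"x": 0.1, "y": 0, "z": 0.1, "ax": 0, "ay": 0, "az": 0}
    - {"x": 0.2, "y": 0, "z": 0.1, "ax": 0, "ay": 0, "az": 0}
    - {"x": 0.25, "y": 0, "z": 0.1, "ax": 0, "ay": 0, "az": 0}
    - {"x": 0.25, "y": 0, "z": 0.1, "ax": 0, "ay": 0, "az": 0}

```text
time: 7.93
tool_pos: [0.4024, -0.2997, 0.0595]
tool_rot: [0.005, 0.708, 0.004, -0.706]
contact_force: [-0.6, 1.4, 4.7]
gripper_width: 0.412
```

```bash
python3 - <<'E'
from h import *
f=cams.grab_frame("wrist");save(f,"w11");st()
E
```

```text
t 7.98 p [ 0.4024 -0.2997  0.0596] xax [ 0.002 -0.002 -1.   ] jaw yaw -89.2 F [-0.7  1.   5. ] w 0.412 j [-0.79 -0.07  2.04  0.    1.17  0.77]
```

View pics/w11.png

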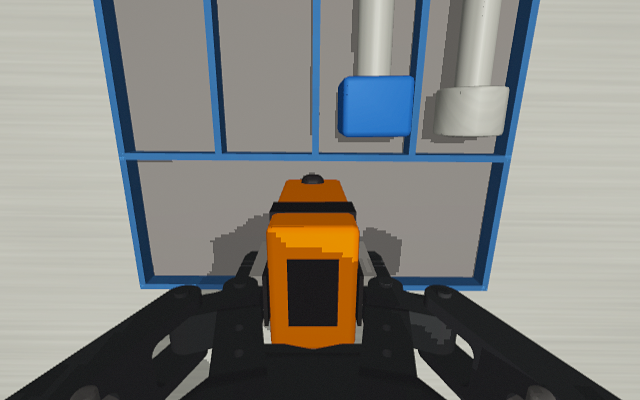

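It's resting on the floor (+5 N), so I'll release.

>>> drive_tool:
  series:
    - {"x": 0, "y": 0, "z": 0, "ax": 0, "ay": 0, "az": 0}
    - {"x": 0, "y": 0, "z": 0, "ax": 0, "ay": 0, "az": 0}
    - {"x": 0, "y": 0, "z": 0, "ax": 0, "ay": 0, "az": 0}
    - {"x": 0, "y": 0, "z": 0, "ax": 0, "ay": 0, "az": 0}
    - {"x": 0, "y": 0, "z": 0, "ax": 0, "ay": 0, "az": 0}
  hand: 1

```text
time: 8.4
tool_pos: [0.4015, -0.2988, 0.0574]
tool_rot: [-0.005, -0.707, -0.005, 0.707]
contact_force: [-0.8, -0.3, 0.3]
gripper_width: 0.999
```

>>> drive_tool:
  series:
    - {"x": -1, "y": 0, "z": 0, "ax": 0, "ay": 0, "az": 0}
    - {"x": -2, "y": 0, "z": 0, "ax": 0, "ay": 0, "az": 0}
    - {"x": -3.5, "y": 0, "z": 0, "ax": 0, "ay": 0, "az": 0}
    - {"x": -5, "y": 0, "z": 0, "ax": 0, "ay": 0, "az": 0}
    - {"x": -6, "y": 0, "z": 0, "ax": 0, "ay": 0, "az": 0}

```text
time: 8.82
tool_pos: [0.4022, -0.2996, 0.2114]
tool_rot: [0.006, 0.708, 0.004, -0.706]
contact_force: [0.9, -0.1, 1.0]
gripper_width: 1.002
```

```bash
python3 - <<'E'
from h import *
f=cams.grab_frame("wrist");save(f,"w12");st()
import pickle;pickle.dump(f,open("w12.pkl","wb"))
def blob(lo,hi):
    h=cv2.cvtColor(f["img"],cv2.COLOR_BGR2HSV);m=cv2.inRange(h,lo,hi);n,l,q,c=cv2.connectedComponentsWithStats(m)
    return [(c[i].round(1),q[i]) for i in range(1,n) if q[i,4]>60]
for b in blob((105,140,80),(125,255,255)): print(b,onz(f,*b[0],.04).round(4))
E
```

```text
t 8.87 p [ 0.4041 -0.3014  0.2167] xax [ 0.009 -0.009 -1.   ] jaw yaw -89.2 F [ 1.2 -0.5  4.8] w 0.996 j [-0.79 -0.24  1.91  0.    1.46  0.77]
(array([312.3, 108.6]), array([ 192,    0,  246,  219, 4335], dtype=int32)) [ 0.4771 -0.2982  0.04  ]
(array([406.5,  17.9]), array([ 387,    0,   41,   37, 1415], dtype=int32)) [ 0.557  -0.3826  0.04  ]
(array([345.7, 109.9]), array([ 328,   95,   37,   31, 1117], dtype=int32)) [ 0.4763 -0.3309  0.04  ]
```

View pics/w12.png

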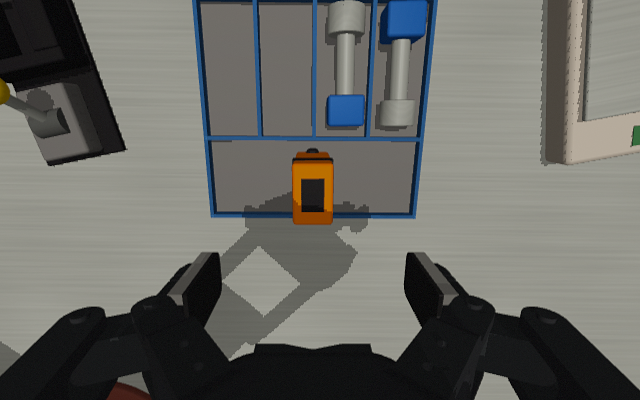

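The pack stands in the long bay. Two blue nozzles remain in the bays at y of about -0.33 and -0.385. Before picking in a narrow bay I'll check how thick the fingertips are.

```bash
python3 - <<'E'
from h import *
import pickle;f=pickle.load(open("w12.pkl","rb"))
s=sensors.state();T=f["cam_to_world"]
# cam in tool frame
R0=quat(s)
for d in (0,10,20,30,40,50):
    print(d,[proj(f,s["tool_pos"]+R0.apply([-d/1000,y/1000,0])).round(0).tolist() for y in (-14.5,-7,0,7,14.5)])
im=cv2.imread("pics/w3.png")[215:400,200:430];cv2.imwrite("pics/w3z.png",cv2.resize(im,None,fx=3.2,fy=3.2,interpolation=cv2.INTER_CUBIC))
E
```

```text
0 [[288.0, 258.0], [303.0, 258.0], [317.0, 258.0], [332.0, 258.0], [347.0, 258.0]]
10 [[286.0, 267.0], [302.0, 267.0], [317.0, 267.0], [333.0, 268.0], [349.0, 268.0]]
20 [[284.0, 279.0], [301.0, 279.0], [318.0, 279.0], [334.0, 279.0], [352.0, 279.0]]
30 [[281.0, 292.0], [300.0, 292.0], [318.0, 292.0], [336.0, 292.0], [354.0, 292.0]]
40 [[279.0, 307.0], [299.0, 307.0], [318.0, 307.0], [337.0, 307.0], [358.0, 307.0]]
50 [[275.0, 325.0], [298.0, 325.0], [318.0, 325.0], [339.0, 325.0], [362.0, 325.0]]
```

View pics/w3z.png

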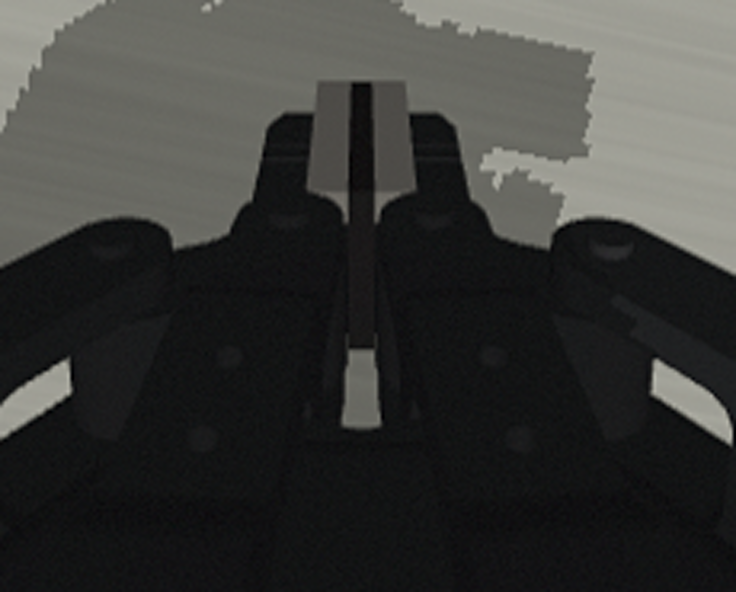

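```bash
cat >> h.py <<'E'
def cen(f,lo,hi,mn=150,box=None):
    h=cv2.cvtColor(f["img"],cv2.COLOR_BGR2HSV);m=cv2.inRange(h,lo,hi)
    if lo[0]==0: m|=cv2.inRange(h,(172,lo[1],lo[2]),(180,255,255))
    if box is not None:
        q=np.zeros_like(m);x0,y0,x1,y1=box;q[y0:y1,x0:x1]=m[y0:y1,x0:x1];m=q
    n,l,q,c=cv2.connectedComponentsWithStats(cv2.morphologyEx(m,cv2.MORPH_OPEN,np.ones((7,7))))
    return [(c[i].round(1),q[i]) for i in range(1,n) if q[i,4]>mn]
BLUE=((105,140,80),(125,255,255));RED=((0,150,60),(6,255,255))
E
python3 - <<'E'
from h import *
f=cams.grab_frame("wrist");st()
for b in cen(f,*BLUE): print(b,onz(f,*b[0],.04).round(4))
save(f,"w13",(310,0,440,140),4)
E
```

```text
t 8.92 p [ 0.4038 -0.3011  0.2141] xax [ 0.008 -0.008 -1.   ] jaw yaw -89.2 F [0.2 0.  1.2] w 0.998 j [-0.79 -0.24  1.92 -0.    1.46  0.77]
(array([263.7,   1.7]), array([212,   0, 100,   5, 429], dtype=int32)) [ 0.5729 -0.2556  0.04  ]
(array([401.6,  22.6]), array([ 382,    2,   39,   40, 1394], dtype=int32)) [ 0.5578 -0.3831  0.04  ]
(array([342.1, 113.3]), array([ 325,   98,   35,   31, 1054], dtype=int32)) [ 0.4761 -0.3309  0.04  ]
```

View pics/w13.png

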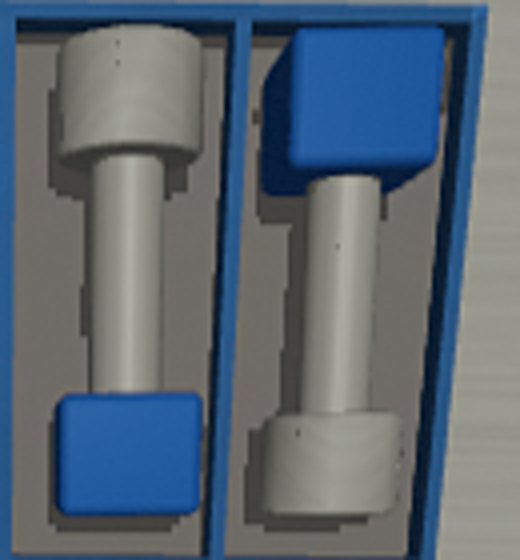

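```bash
python3 - <<'E'
from h import *
f=cams.grab_frame("wrist");st()
for a,b in [((341.75,38.75),(341,98.75)),((396.25,43.75),(394.25,102.5))]:
    p,q=onz(f,*a,.031),onz(f,*b,.031);d=p-q;print(p.round(4),q.round(4),((p+q)/2).round(4),np.linalg.norm(d).round(4),"axis yaw",np.degrees(np.arctan2(d[1],d[0])).round(1))
go((.518,-.333,.10),np.radians(90))
E
```

```text
t 8.97 p [ 0.4027 -0.3     0.2107] xax [ 0.004 -0.004 -1.   ] jaw yaw -89.2 F [-1.1 -0.9 -0.9] w 1.000 j [-0.79 -0.24  1.92  0.    1.45  0.77]
[ 0.5443 -0.3281  0.031 ] [ 0.4897 -0.3295  0.031 ] [ 0.517  -0.3288  0.031 ] 0.0546 axis yaw 1.4
[ 0.5407 -0.3808  0.031 ] [ 0.4868 -0.3834  0.031 ] [ 0.5138 -0.3821  0.031 ] 0.0539 axis yaw 2.8
xyz [ 4.45  1.36 -4.57] a [ 0.15 -0.05 -0.05] n rows 3.9
```

```bash
python3 - <<'E'
from h import *
go((.517,-.3295,.10),np.radians(91.2))
E
```

```text
xyz [ 4.45  1.22 -4.54] a [-0.09 -0.05 -0.05] n rows 3.9
```

>>> drive_tool:
  series:
    - {"x": 0.5, "y": 0.6, "z": -1.5, "ax": -0.1, "ay": 0, "az": 0}
    - {"x": 1, "y": 1.2, "z": -3, "ax": -0.1, "ay": 0, "az": 0}
    - {"x": 2, "y": 1.2, "z": -4.5, "ax": -0.1, "ay": 0, "az": 0}
    - {"x": 3.5, "y": 1.2, "z": -4.5, "ax": -0.1, "ay": 0, "az": 0}
    - {"x": 4.4, "y": 1.2, "z": -4.5, "ax": -0.1, "ay": 0, "az": 0}
  hand: 0.35

```text
time: 9.38
tool_pos: [0.5139, -0.3254, 0.0915]
tool_rot: [-0.007, -0.705, -0.01, 0.709]
contact_force: [-1.7, 0.3, -1.1]
gripper_width: 0.352
```

```bash
python3 - <<'E'
from h import *
f=cams.grab_frame("wrist");save(f,"w14");f=cams.grab_frame("wrist");st();go((.517,-.3295,.006),np.radians(91.2))
E
```

```text
t 9.48 p [ 0.5103 -0.3236  0.0889] xax [-0.012  0.01  -1.   ] jaw yaw -88.7 F [-0.1 -0.3 -0.6] w 0.352 j [-0.69  0.14  1.77 -0.    1.25  0.86]
xyz [ 3.31  0.28 -0.3 ] a [0.02 0.13 0.11] n rows 2.0
```

View pics/w14.png

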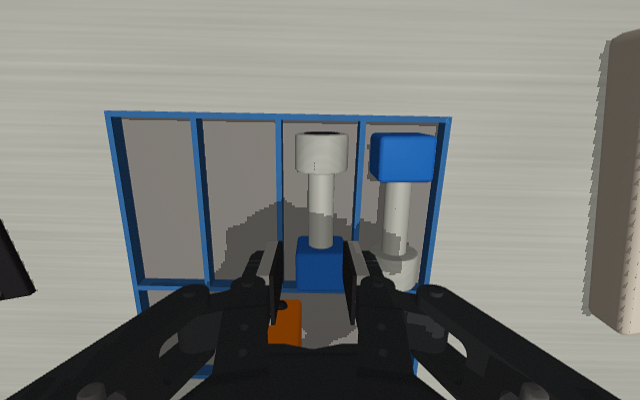

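>>> drive_tool:
  series:
    - {"x": 0.5, "y": 0.1, "z": -0.1, "ax": 0, "ay": 0, "az": 0}
    - {"x": 1, "y": 0.1, "z": -0.1, "ax": 0, "ay": 0, "az": 0}
    - {"x": 1.4, "y": 0.1, "z": -0.1, "ax": 0, "ay": 0, "az": 0}
    - {"x": 1.4, "y": 0.1, "z": -0.1, "ax": 0, "ay": 0, "az": 0}
    - {"x": 1.4, "y": 0.1, "z": -0.1, "ax": 0, "ay": 0, "az": 0}

```text
time: 9.9
tool_pos: [0.5167, -0.3298, 0.0624]
tool_rot: [-0.008, -0.707, -0.008, 0.707]
contact_force: [0.0, 0.6, -0.3]
gripper_width: 0.348
```

```bash
python3 - <<'E'
from h import *
f=cams.grab_frame("wrist");save(f,"w15");f=cams.grab_frame("wrist");st();go((.517,-.3295,.006),np.radians(91.2))
E
```

```text
t 10.00 p [ 0.5174 -0.3303  0.0637] xax [ 0.001 -0.001 -1.   ] jaw yaw -88.7 F [-0.5  0.7  0.2] w 0.350 j [-0.69  0.18  1.77  0.    1.19  0.86]
xyz [ 2.31 -0.04  0.02] a [ 0.01 -0.02 -0.01] n rows 1.4
```

View pics/w15.png

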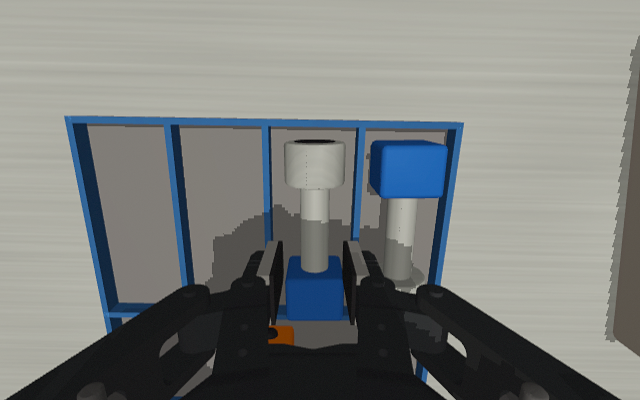

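The fingers are centred on the tube (314 against 312), so I'll descend.

>>> drive_tool:
  series:
    - {"x": 0.8, "y": 0, "z": 0, "ax": 0, "ay": 0, "az": 0}
    - {"x": 1.5, "y": 0, "z": 0, "ax": 0, "ay": 0, "az": 0}
    - {"x": 2, "y": 0, "z": 0, "ax": 0, "ay": 0, "az": 0}
    - {"x": 2.2, "y": 0, "z": 0, "ax": 0, "ay": 0, "az": 0}
    - {"x": 2.2, "y": 0, "z": 0, "ax": 0, "ay": 0, "az": 0}

```text
time: 10.42
tool_pos: [0.5164, -0.3292, 0.0071]
tool_rot: [-0.007, -0.706, -0.008, 0.708]
contact_force: [-1.4, 1.8, -1.6]
gripper_width: 0.351
```

>>> drive_tool:
  series:
    - {"x": 0, "y": 0, "z": 0, "ax": 0, "ay": 0, "az": 0}
    - {"x": 0, "y": 0, "z": 0, "ax": 0, "ay": 0, "az": 0}
    - {"x": 0, "y": 0, "z": 0, "ax": 0, "ay": 0, "az": 0}
    - {"x": 0, "y": 0, "z": 0, "ax": 0, "ay": 0, "az": 0}
    - {"x": 0, "y": 0, "z": 0, "ax": 0, "ay": 0, "az": 0}
  hand: 0

```text
time: 10.83
tool_pos: [0.5174, -0.3301, 0.0081]
tool_rot: [0.008, 0.707, 0.008, -0.707]
contact_force: [-0.3, 1.1, 0.2]
gripper_width: 0.187
```

Gripped (0.19, about 17 mm). I'll lift it, then work out free spots in the crate.

>>> drive_tool:
  series:
    - {"x": -1, "y": 0, "z": 0, "ax": 0, "ay": 0, "az": 0}
    - {"x": -2.2, "y": 0, "z": 0, "ax": 0, "ay": 0, "az": 0}
    - {"x": -3.7, "y": 0, "z": 0, "ax": 0, "ay": 0, "az": 0}
    - {"x": -5.2, "y": 0, "z": 0, "ax": 0, "ay": 0, "az": 0}
    - {"x": -6.5, "y": 0, "z": 0, "ax": 0, "ay": 0, "az": 0}

```text
time: 11.25
tool_pos: [0.5171, -0.3299, 0.1725]
tool_rot: [0.008, 0.707, 0.008, -0.707]
contact_force: [0.1, -0.5, -2.1]
gripper_width: 0.185
```

```bash
python3 - <<'E'
from h import *
import pickle;t,_=pickle.load(open("f0.pkl","rb"))
st()
c=np.array([.503,.270]);a=np.radians(-7.3);Rm=np.array([[np.cos(a),-np.sin(a)],[np.sin(a),np.cos(a)]])
def loc(zx,zy,z): return (Rm.T@(onz(t,180+zx/2.8,180+zy/2.8,z)[:2]-c)*1000).round(0)
for n,p,z in [("cutter end",(185,145),.02),("cutter top",(207,55),.02),("brush bristle l",(217,230),.018),("brush handle",(234,160),.018),("blue1 bell",(130,160),.03),("blue1 coup",(128,233),.04),("redA bell",(151,58),.03),("redA coup",(139,130),.04),("scraper end",(95,133),.012),("floor edge L",(62,200),.004),("floor edge R",(268,200),.004),("redB coup",(245,73),.04),("redB bell",(243,145),.03)]: print(n,loc(*p,z))
f=cams.grab_frame("wrist");save(f,"w16");t2=cams.grab_frame("top");save(t2,"t3",(180,180,460,290),2.8)
for l in [(-66,-20),(-62,-20),(-66,90)]: print(l,(c+Rm@np.array(l)/1000).round(4))
E
```

```text
t 11.25 p [ 0.5171 -0.3299  0.1725] xax [ 0.001 -0.001 -1.   ] jaw yaw -88.7 F [ 0.1 -0.5 -2.1] w 0.185 j [-0.69  0.07  1.7   0.    1.38  0.86]
cutter end [  8. -22.]
cutter top [116. -35.]
brush bristle l [-88. -70.]
brush handle [ -4. -81.]
blue1 bell [-16.  39.]
blue1 coup [-100.   29.]
redA bell [105.  28.]
redA coup [20. 30.]
scraper end [10. 87.]
floor edge L [-73. 119.]
floor edge R [ -47. -125.]
redB coup [ 99. -85.]
redB bell [ 15. -91.]
(-66, -20) [0.435  0.2585]
(-62, -20) [0.439 0.258]
(-66, 90) [0.449  0.3677]
```

View pics/w16.png

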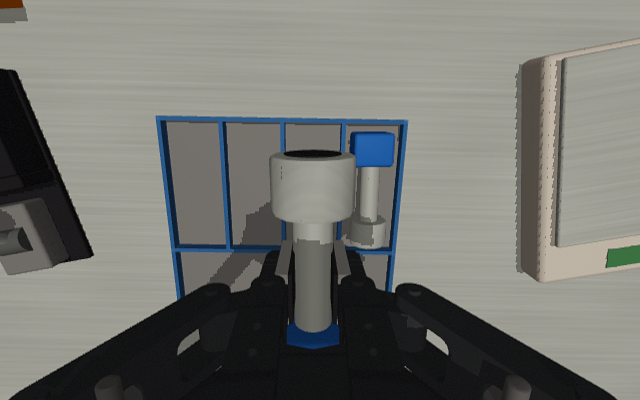

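View pics/t3.png

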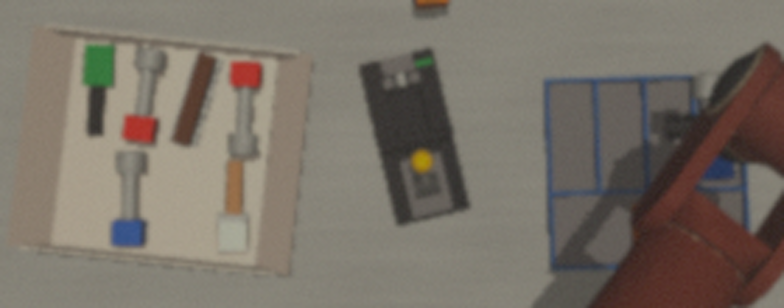

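```bash
python3 - <<'E'
from h import *
st();go((.435,.2605,.16),np.radians(82.7))
E
```

```text
t 11.35 p [ 0.5203 -0.3325  0.1787] xax [ 0.011 -0.009 -1.   ] jaw yaw -88.7 F [ 0.3  0.2 -0.5] w 0.187 j [-0.69  0.06  1.69  0.    1.37  0.86]
xyz [  0.5  -23.8    2.89] a [ 1.71 -0.13 -0.1 ] n rows 14.4
```

>>> drive_tool:
  series:
    - {"x": 0.1, "y": -1.6, "z": 0.2, "ax": 0, "ay": 0, "az": 0}
    - {"x": 0.1, "y": -3.2, "z": 0.4, "ax": 0, "ay": 0, "az": 0}
    - {"x": 0.1, "y": -4.8, "z": 0.6, "ax": 0, "ay": 0, "az": 0}
    - {"x": 0.1, "y": -6.4, "z": 0.8, "ax": 0, "ay": 0, "az": 0}
    - {"x": 0.1, "y": -8, "z": 1, "ax": 0, "ay": 0, "az": 0}

```text
time: 11.77
tool_pos: [0.4863, -0.1285, 0.1662]
tool_rot: [-0.007, -0.707, -0.008, 0.708]
contact_force: [1.0, 0.9, -1.3]
gripper_width: 0.186
```

>>> drive_tool:
  series:
    - {"x": 0.1, "y": -1.6, "z": 0.2, "ax": 0, "ay": 0, "az": 0}
    - {"x": 0.1, "y": -3.2, "z": 0.4, "ax": 0, "ay": 0, "az": 0}
    - {"x": 0.1, "y": -4.8, "z": 0.6, "ax": 0, "ay": 0, "az": 0}
    - {"x": 0.1, "y": -6.4, "z": 0.8, "ax": 0, "ay": 0, "az": 0}
    - {"x": 0.1, "y": -8, "z": 1, "ax": 0, "ay": 0, "az": 0}

```text
time: 12.18
tool_pos: [0.4569, 0.0708, 0.1641]
tool_rot: [-0.008, -0.707, -0.008, 0.707]
contact_force: [0.5, 0.0, -1.7]
gripper_width: 0.193
```

```bash
python3 - <<'E'
from h import *
st();go((.435,.2605,.16),np.radians(82.7))
E
```

```text
t 12.18 p [0.4569 0.0708 0.1641] xax [-0.001  0.    -1.   ] jaw yaw -88.8 F [ 0.5  0.  -1.7] w 0.193 j [-0.01 -0.3   2.05  0.    1.39  1.54]
xyz [ 0.16 -7.61  0.71] a [1.71 0.01 0.  ] n rows 4.6
```

>>> drive_tool:
  series:
    - {"x": 0, "y": -1.6, "z": 0.2, "ax": 0.3, "ay": 0, "az": 0}
    - {"x": 0, "y": -3.2, "z": 0.3, "ax": 0.7, "ay": 0, "az": 0}
    - {"x": 0, "y": -4.8, "z": 0.5, "ax": 1, "ay": 0, "az": 0}
    - {"x": 0, "y": -6.4, "z": 0.6, "ax": 1.4, "ay": 0, "az": 0}
    - {"x": 0, "y": -7.6, "z": 0.7, "ax": 1.7, "ay": 0, "az": 0}

```text
time: 12.6
tool_pos: [0.435, 0.2612, 0.1641]
tool_rot: [0.045, -0.705, 0.044, 0.706]
contact_force: [0.3, 0.9, -2.6]
gripper_width: 0.188
```

```bash
python3 - <<'E'
from h import *
f=cams.grab_frame("wrist");f=cams.grab_frame("wrist");save(f,"w17");f=cams.grab_frame("side");save(f,"s17",(190,200,390,400),3);st();go((.435,.2605,.01),np.radians(82.7))
E
```

```text
t 12.75 p [0.4353 0.2601 0.1639] xax [-0.002 -0.001 -1.   ] jaw yaw -97.0 F [-0.2 -0.7 -2.1] w 0.191 j [ 0.39 -0.18  1.95 -0.    1.37  2.08]
xyz [ 6.16 -0.02  0.  ] a [ 0.06  0.02 -0.01] n rows 3.7
```

View pics/w17.png

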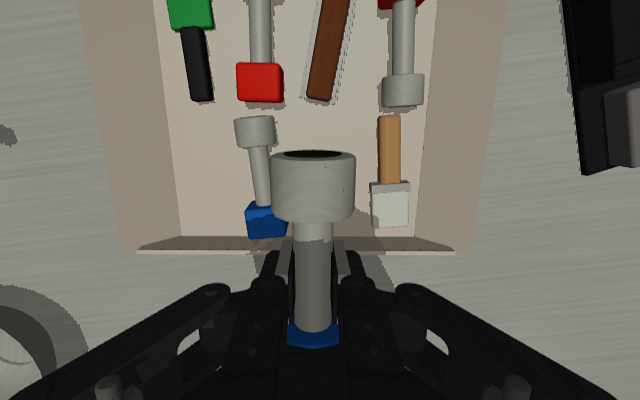

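View pics/s17.png

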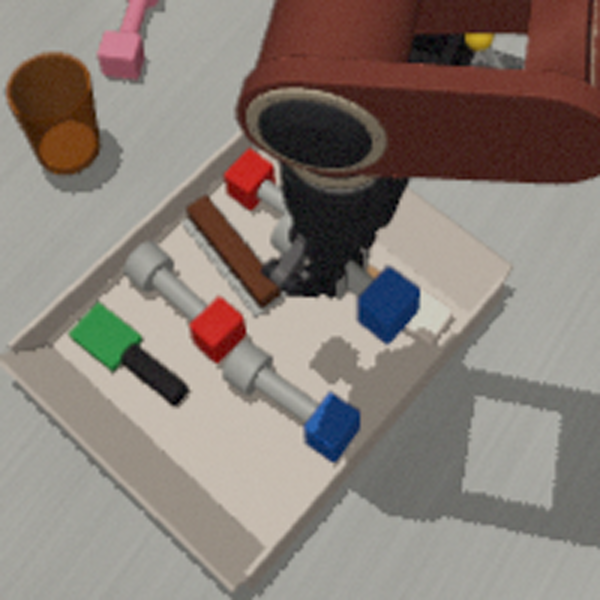

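```bash
python3 - <<'E'
from h import *
f=cams.grab_frame("wrist");st()
c=np.array([.503,.270]);a=np.radians(-7.3);Rm=np.array([[np.cos(a),-np.sin(a)],[np.sin(a),np.cos(a)]])
for n,p,z in [("rim",(300,252),.04),("rim R",(456,253),.04),("rim L",(137,253),.04),("cutter end",(318,103),.015),("brush l",(370,205),.015),("blue1 coup",(265,222),.03),("blue1 bell",(255,132),.03),("redA coup",(260,83),.04),("floorL",(179,200),.004),("floorR",(417,200),.004)]:
    w=onz(f,*p,z)[:2];print(n,w.round(3),(Rm.T@(w-c)*1000).round(0))
E
```

```text
t 12.80 p [0.4356 0.2589 0.1639] xax [-0.002 -0.001 -1.   ] jaw yaw -97.1 F [-1.   0.2 -1.8] w 0.186 j [ 0.39 -0.18  1.95 -0.    1.37  2.08]
rim [0.381 0.279] [-122.   -6.]
rim R [0.362 0.133] [-122. -154.]
rim L [0.399 0.432] [-124.  147.]
cutter end [0.513 0.246] [ 13. -22.]
brush l [0.411 0.206] [-83. -75.]
blue1 coup [0.411 0.309] [-96.  27.]
blue1 bell [0.495 0.304] [-12.  33.]
redA coup [0.533 0.291] [27. 25.]
floorL [0.437 0.397] [-82. 118.]
floorR [0.407 0.157] [ -81. -124.]
```

```bash
python3 - <<'E'
from h import *
go((.4405,.254,.012),np.radians(82.7))
E
```

```text
xyz [ 6.08  0.16 -0.23] a [ 0.04  0.02 -0.02] n rows 3.6
```

>>> drive_tool:
  series:
    - {"x": 1.5, "y": 0.2, "z": -0.2, "ax": 0, "ay": 0, "az": 0}
    - {"x": 3, "y": 0.2, "z": -0.2, "ax": 0, "ay": 0, "az": 0}
    - {"x": 4.5, "y": 0.2, "z": -0.2, "ax": 0, "ay": 0, "az": 0}
    - {"x": 5.5, "y": 0.2, "z": -0.2, "ax": 0, "ay": 0, "az": 0}
    - {"x": 5.9, "y": 0.2, "z": -0.2, "ax": 0, "ay": 0, "az": 0}

```text
time: 13.22
tool_pos: [0.4372, 0.25, 0.0124]
tool_rot: [0.044, -0.703, 0.047, 0.709]
contact_force: [-0.2, -0.3, -2.3]
gripper_width: 0.187
```

>>> drive_tool:
  series:
    - {"x": 0.2, "y": 0, "z": 0, "ax": 0, "ay": 0, "az": 0}
    - {"x": 0.3, "y": 0, "z": 0, "ax": 0, "ay": 0, "az": 0}
    - {"x": 0.3, "y": 0, "z": 0, "ax": 0, "ay": 0, "az": 0}

```text
time: 13.47
tool_pos: [0.4421, 0.253, 0.0113]
tool_rot: [-0.045, 0.706, -0.045, -0.705]
contact_force: [-0.2, 0.3, -1.6]
gripper_width: 0.185
```

>>> drive_tool:
  series:
    - {"x": 0.1, "y": 0, "z": 0, "ax": 0, "ay": 0, "az": 0}
    - {"x": 0.1, "y": 0, "z": 0, "ax": 0, "ay": 0, "az": 0}

```text
time: 13.63
tool_pos: [0.4421, 0.2534, 0.0091]
tool_rot: [-0.045, 0.707, -0.044, -0.705]
contact_force: [-0.5, 0.4, -1.8]
gripper_width: 0.19
```

>>> drive_tool:
  series:
    - {"x": 0, "y": 0, "z": 0, "ax": 0, "ay": 0, "az": 0}
    - {"x": 0, "y": 0, "z": 0, "ax": 0, "ay": 0, "az": 0}
    - {"x": 0, "y": 0, "z": 0, "ax": 0, "ay": 0, "az": 0}
  hand: 0.45

```text
time: 13.88
tool_pos: [0.4415, 0.2533, 0.0085]
tool_rot: [-0.045, 0.706, -0.044, -0.705]
contact_force: [0.7, 0.1, 0.1]
gripper_width: 0.45
```

>>> drive_tool:
  series:
    - {"x": -1, "y": 0, "z": 0, "ax": 0, "ay": 0, "az": 0}
    - {"x": -2, "y": 0, "z": 0, "ax": 0, "ay": 0, "az": 0}
    - {"x": -3.5, "y": 0, "z": 0, "ax": 0, "ay": 0, "az": 0}
    - {"x": -5, "y": 0, "z": 0, "ax": 0, "ay": 0, "az": 0}
    - {"x": -6.5, "y": 0, "z": 0, "ax": 0, "ay": 0, "az": 0}

```text
time: 14.3
tool_pos: [0.4404, 0.2529, 0.1719]
tool_rot: [-0.045, 0.706, -0.045, -0.706]
contact_force: [0.2, 0.2, 0.1]
gripper_width: 0.451
```

```bash
python3 - <<'E'
from h import *
f=cams.grab_frame("wrist");f=cams.grab_frame("wrist");f=cams.grab_frame("wrist");save(f,"w18");st()
import pickle;pickle.dump(f,open("w18.pkl","wb"))
for b in cen(f,*RED): print(b,onz(f,*b[0],.04).round(4))
E
```

```text
t 14.45 p [0.4434 0.2541 0.1752] xax [ 0.009  0.004 -1.   ] jaw yaw -97.2 F [-0.4  0.8 -0.1] w 0.450 j [ 0.37 -0.19  1.94  0.    1.38  2.07]
(array([386.9,  13.3]), array([ 364,    0,   50,   33, 1347], dtype=int32)) [0.5865 0.1776 0.04  ]
(array([254.2, 100.9]), array([ 232,   83,   45,   36, 1520], dtype=int32)) [0.5333 0.2967 0.04  ]
```

View pics/w18.png

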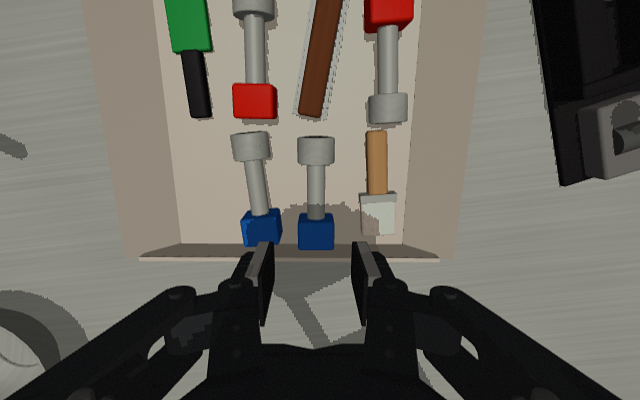

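The first blue nozzle lies in the crate, upright between blue1 and the brush. Red A's tube runs from about (257,20) to (256,82).

```bash
python3 - <<'E'
from h import *
import pickle;f=pickle.load(open("w18.pkl","rb"))
save(f,"w18z",(225,0,420,130),4)
E
```

```text
(no output)
```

View pics/w18z.png

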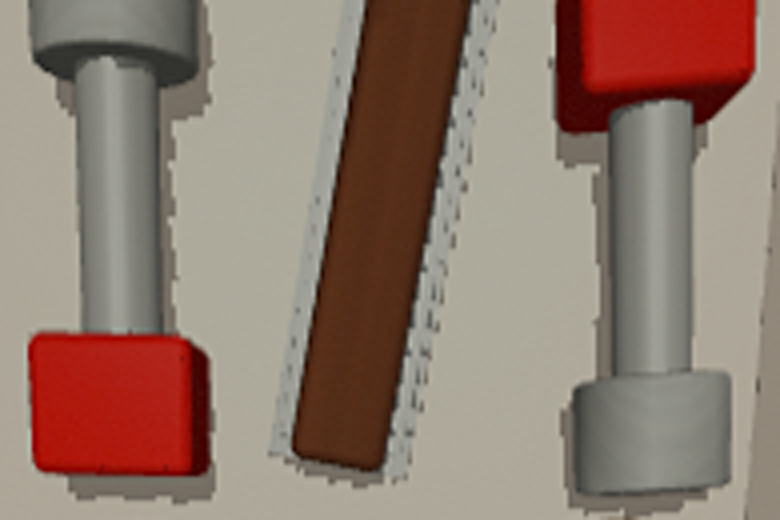

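```bash
python3 - <<'E'
from h import *
import pickle;f=pickle.load(open("w18.pkl","rb"))
for a,b in [((254.25,15),(255.25,82.5)),((387.5,26.25),(387.75,92.5))]:
    p,q=onz(f,*a,.031),onz(f,*b,.031);d=p-q;print(p.round(4),q.round(4),((p+q)/2).round(4),np.linalg.norm(d).round(4),"axis yaw",np.degrees(np.arctan2(d[1],d[0])).round(1))
    m=(p+q)/2; go((m[0],m[1],.09),np.arctan2(d[1],d[0])+np.pi/2)
E
```

```text
[0.6019 0.2863 0.031 ] [0.5492 0.2947 0.031 ] [0.5756 0.2905 0.031 ] 0.0534 axis yaw -9.1
xyz [ 3.46 -2.09 -5.03] a [ 0.37 -0.09  0.05] n rows 3.9
[0.5791 0.1756 0.031 ] [0.526  0.1787 0.031 ] [0.5525 0.1772 0.031 ] 0.0532 axis yaw -3.4
xyz [ 3.43  2.52 -4.69] a [-0.77 -0.1   0.05] n rows 3.8
```

>>> drive_tool:
  series:
    - {"x": 0, "y": -0.7, "z": -1.4, "ax": 0.3, "ay": 0, "az": 0}
    - {"x": 0.5, "y": -1.4, "z": -2.8, "ax": 0.3, "ay": 0, "az": 0}
    - {"x": 1.5, "y": -2, "z": -4.2, "ax": 0.3, "ay": 0, "az": 0}
    - {"x": 2.5, "y": -2.1, "z": -5, "ax": 0.3, "ay": 0, "az": 0}
    - {"x": 3.3, "y": -2.1, "z": -5, "ax": 0.3, "ay": 0, "az": 0}
  hand: 0.4

```text
time: 14.87
tool_pos: [0.5736, 0.2889, 0.0838]
tool_rot: [0.054, -0.705, 0.055, 0.705]
contact_force: [-1.4, -1.3, -0.6]
gripper_width: 0.402
```

>>> drive_tool:
  series:
    - {"x": 0, "y": 0, "z": 0, "ax": 0, "ay": 0, "az": 0}
    - {"x": 0, "y": 0, "z": 0, "ax": 0, "ay": 0, "az": 0}
    - {"x": 0, "y": 0, "z": 0, "ax": 0, "ay": 0, "az": 0}

```text
time: 15.12
tool_pos: [0.571, 0.2894, 0.0878]
tool_rot: [0.054, -0.705, 0.054, 0.705]
contact_force: [1.1, -0.4, 0.8]
gripper_width: 0.402
```

```bash
python3 - <<'E'
from h import *
f=cams.grab_frame("wrist");save(f,"w19");st();go((.5756,.2905,.0075),np.radians(81))
E
```

```text
t 15.17 p [0.5716 0.2896 0.089 ] xax [ 0.002  0.001 -1.   ] jaw yaw -98.7 F [-0.2 -0.2  0.5] w 0.398 j [0.35 0.21 1.69 0.   1.24 2.08]
xyz [ 3.26 -0.05 -0.15] a [ 0.06 -0.02  0.01] n rows 2.0
```

View pics/w19.png

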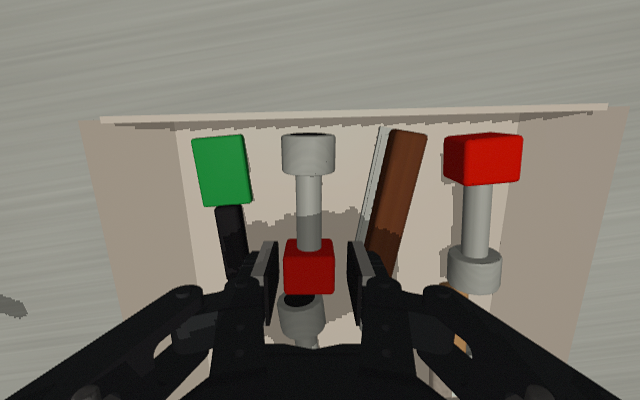

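>>> drive_tool:
  series:
    - {"x": 1.2, "y": 0, "z": -0.1, "ax": 0, "ay": 0, "az": 0}
    - {"x": 2.2, "y": 0, "z": -0.1, "ax": 0, "ay": 0, "az": 0}
    - {"x": 2.9, "y": 0, "z": -0.1, "ax": 0, "ay": 0, "az": 0}
    - {"x": 3.2, "y": 0, "z": -0.1, "ax": 0, "ay": 0, "az": 0}
    - {"x": 3.2, "y": 0, "z": -0.1, "ax": 0, "ay": 0, "az": 0}

```text
time: 15.58
tool_pos: [0.5728, 0.2888, 0.007]
tool_rot: [0.054, -0.705, 0.054, 0.706]
contact_force: [-0.8, 0.0, -0.4]
gripper_width: 0.402
```

>>> drive_tool:
  series:
    - {"x": 0, "y": 0, "z": 0, "ax": 0, "ay": 0, "az": 0}
    - {"x": 0, "y": 0, "z": 0, "ax": 0, "ay": 0, "az": 0}
    - {"x": 0, "y": 0, "z": 0, "ax": 0, "ay": 0, "az": 0}
    - {"x": 0, "y": 0, "z": 0, "ax": 0, "ay": 0, "az": 0}
    - {"x": 0, "y": 0, "z": 0, "ax": 0, "ay": 0, "az": 0}
  hand: 0

```text
time: 16.0
tool_pos: [0.5754, 0.2897, 0.01]
tool_rot: [-0.054, 0.706, -0.053, -0.704]
contact_force: [-0.3, -0.2, 7.1]
gripper_width: 0.187
```

>>> drive_tool:
  series:
    - {"x": -1, "y": 0, "z": 0, "ax": 0, "ay": 0, "az": 0}
    - {"x": -2.2, "y": 0, "z": 0, "ax": 0, "ay": 0, "az": 0}
    - {"x": -3.7, "y": 0, "z": 0, "ax": 0, "ay": 0, "az": 0}
    - {"x": -5.2, "y": 0, "z": 0, "ax": 0, "ay": 0, "az": 0}
    - {"x": -6.5, "y": 0, "z": 0, "ax": 0, "ay": 0, "az": 0}

```text
time: 16.42
tool_pos: [0.574, 0.2889, 0.1725]
tool_rot: [-0.054, 0.705, -0.054, -0.705]
contact_force: [0.9, 0.3, -0.7]
gripper_width: 0.183
```

```bash
python3 - <<'E'
from h import *
f=cams.grab_frame("wrist");save(f,"w20");st();go((.513,-.215,.17),np.radians(90.5))
E
```

```text
t 16.47 p [0.5778 0.2904 0.1812] xax [ 0.013  0.005 -1.   ] jaw yaw -98.7 F [3.9 2.  5.1] w 0.186 j [ 0.35  0.13  1.62 -0.    1.38  2.07]
xyz [ 0.32 20.38 -0.5 ] a [-1.84 -0.14  0.06] n rows 12.2
```

View pics/w20.png

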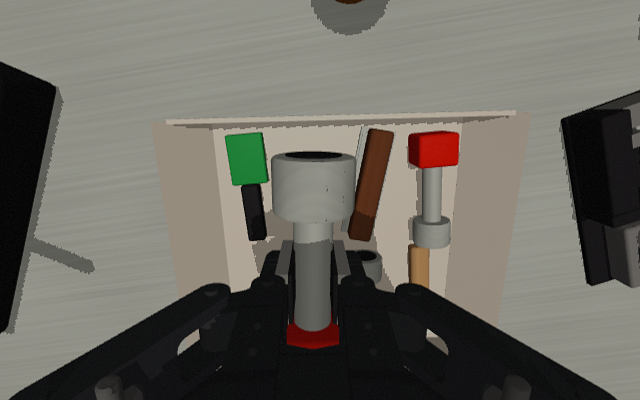

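Red A is held. Next I carry it to the tray bay at y of about -0.215.

>>> drive_tool:
  series:
    - {"x": 0, "y": 1.4, "z": 0, "ax": 0, "ay": 0, "az": 0}
    - {"x": 0, "y": 2.8, "z": 0, "ax": 0, "ay": 0, "az": 0}
    - {"x": 0, "y": 4.2, "z": 0, "ax": 0, "ay": 0, "az": 0}
    - {"x": 0, "y": 5.6, "z": 0, "ax": 0, "ay": 0, "az": 0}
    - {"x": 0, "y": 7, "z": 0, "ax": 0, "ay": 0, "az": 0}

```text
time: 16.88
tool_pos: [0.5465, 0.1145, 0.1697]
tool_rot: [0.054, -0.705, 0.054, 0.705]
contact_force: [-0.2, -0.3, -0.9]
gripper_width: 0.187
```

>>> drive_tool:
  series:
    - {"x": 0, "y": 1.4, "z": -0.1, "ax": 0, "ay": 0, "az": 0}
    - {"x": 0, "y": 2.8, "z": -0.2, "ax": 0, "ay": 0, "az": 0}
    - {"x": 0, "y": 4.2, "z": -0.3, "ax": 0, "ay": 0, "az": 0}
    - {"x": 0, "y": 5.6, "z": -0.4, "ax": 0, "ay": 0, "az": 0}
    - {"x": 0, "y": 7, "z": -0.5, "ax": 0, "ay": 0, "az": 0}

```text
time: 17.3
tool_pos: [0.5324, -0.0605, 0.1698]
tool_rot: [-0.054, 0.705, -0.054, -0.705]
contact_force: [0.4, -0.6, -1.8]
gripper_width: 0.185
```

```bash
python3 - <<'E'
from h import *
st();go((.514,-.215,.15),np.radians(90.5))
E
```

```text
t 17.30 p [ 0.5324 -0.0605  0.1698] xax [ 0. -0. -1.] jaw yaw -98.7 F [ 0.4 -0.6 -1.8] w 0.185 j [-0.25 -0.12  1.88 -0.    1.38  1.47]
xyz [ 0.79  6.22 -0.21] a [-1.85 -0.   -0.  ] n rows 3.8
```

>>> drive_tool:
  series:
    - {"x": 0.1, "y": 1.5, "z": 0, "ax": -0.5, "ay": 0, "az": 0}
    - {"x": 0.3, "y": 3, "z": -0.1, "ax": -1, "ay": 0, "az": 0}
    - {"x": 0.5, "y": 4.5, "z": -0.2, "ax": -1.5, "ay": 0, "az": 0}
    - {"x": 0.7, "y": 5.7, "z": -0.2, "ax": -1.8, "ay": 0, "az": 0}
    - {"x": 0.8, "y": 6.2, "z": -0.2, "ax": -1.8, "ay": 0, "az": 0}

```text
time: 17.72
tool_pos: [0.5132, -0.2162, 0.1492]
tool_rot: [-0.001, -0.707, -0.0, 0.708]
contact_force: [-0.1, -0.3, -0.8]
gripper_width: 0.184
```

>>> drive_tool:
  series:
    - {"x": 1, "y": 0, "z": 0, "ax": 0, "ay": 0, "az": 0}
    - {"x": 2, "y": 0, "z": 0, "ax": 0, "ay": 0, "az": 0}
    - {"x": 2, "y": 0, "z": 0, "ax": 0, "ay": 0, "az": 0}
    - {"x": 2, "y": 0, "z": 0, "ax": 0, "ay": 0, "az": 0}

```text
time: 18.05
tool_pos: [0.5131, -0.2116, 0.0982]
tool_rot: [-0.001, -0.706, -0.003, 0.708]
contact_force: [-0.3, -0.6, -0.8]
gripper_width: 0.185
```

```bash
python3 - <<'E'
from h import *
f=cams.grab_frame("wrist");f=cams.grab_frame("wrist");save(f,"w21");st();go((.514,-.215,.01),np.radians(90.5))
E
```

```text
t 18.15 p [ 0.5153 -0.2127  0.1014] xax [ 0.002 -0.001 -1.   ] jaw yaw -89.7 F [ 0.8  0.1 -1. ] w 0.187 j [-0.53  0.01  1.88  0.    1.25  1.04]
xyz [3.65 0.09 0.06] a [-0.04 -0.02 -0.01] n rows 2.2
```

View pics/w21.png

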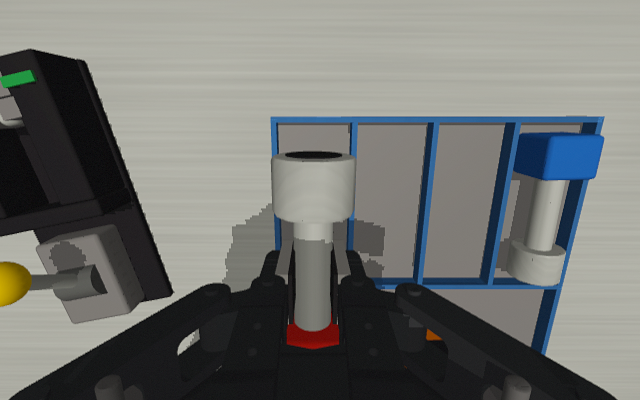

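```bash
python3 - <<'E'
from h import *
f=cams.grab_frame("wrist");st()
for uv in [(274.5,120),(354,121),(434,121),(515,121),(600,121),(418,283),(493,285)]: print(uv,onz(f,*uv,.016).round(4))
E
```

```text
t 18.20 p [ 0.5157 -0.213   0.102 ] xax [ 0.003 -0.001 -1.   ] jaw yaw -89.7 F [-0.8  0.3 -0.8] w 0.186 j [-0.53  0.01  1.88  0.    1.25  1.04]
(274.5, 120) [ 0.5806 -0.1847  0.016 ]
(354, 121) [ 0.5802 -0.2416  0.016 ]
(434, 121) [ 0.5804 -0.2989  0.016 ]
(515, 121) [ 0.5807 -0.357   0.016 ]
(600, 121) [ 0.5811 -0.4178  0.016 ]
(418, 283) [ 0.4501 -0.3003  0.016 ]
(493, 285) [ 0.4486 -0.3629  0.016 ]
```

>>> drive_tool:
  series:
    - {"x": 1.4, "y": 0, "z": 0, "ax": 0, "ay": 0, "az": 0}
    - {"x": 2.5, "y": 0, "z": 0, "ax": 0, "ay": 0, "az": 0}
    - {"x": 3.2, "y": 0, "z": 0, "ax": 0, "ay": 0, "az": 0}
    - {"x": 3.5, "y": 0, "z": 0, "ax": 0, "ay": 0, "az": 0}
    - {"x": 3.5, "y": 0, "z": 0, "ax": 0, "ay": 0, "az": 0}

```text
time: 18.62
tool_pos: [0.5141, -0.2123, 0.0118]
tool_rot: [-0.001, -0.707, -0.002, 0.708]
contact_force: [-0.5, 0.1, -1.2]
gripper_width: 0.187
```

```bash
python3 - <<'E'
from h import *
f=cams.grab_frame("wrist");f=cams.grab_frame("wrist");save(f,"w22");st();go((.514,-.2135,.01),np.radians(90.5))
E
```

```text
t 18.72 p [ 0.5159 -0.2134  0.0144] xax [ 0.002 -0.001 -1.   ] jaw yaw -89.7 F [ 0.6 -0.6 -0.4] w 0.181 j [-0.53  0.13  1.92  0.    1.09  1.04]
xyz [0.18 0.   0.07] a [-0.04 -0.03 -0.02] n rows 0.1
```

View pics/w22.png

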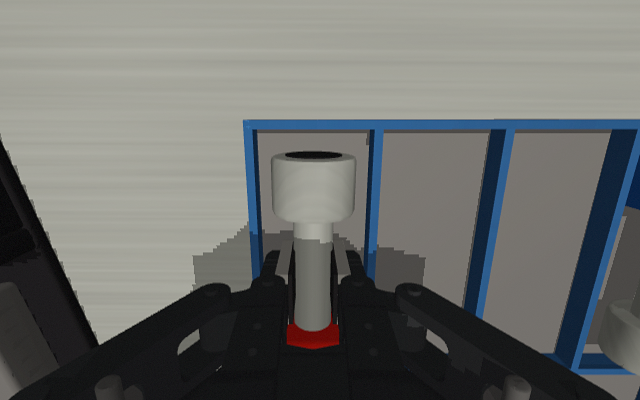

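Centred in the bay. I'll lower the last few millimetres and release.

>>> drive_tool:
  series:
    - {"x": 0.1, "y": 0, "z": 0.1, "ax": 0, "ay": 0, "az": 0}
    - {"x": 0.2, "y": 0, "z": 0.1, "ax": 0, "ay": 0, "az": 0}
    - {"x": 0.2, "y": 0, "z": 0.1, "ax": 0, "ay": 0, "az": 0}
    - {"x": 0.2, "y": 0, "z": 0.1, "ax": 0, "ay": 0, "az": 0}

```text
time: 19.05
tool_pos: [0.5134, -0.2137, 0.0099]
tool_rot: [0.002, 0.708, 0.001, -0.706]
contact_force: [-2.2, 1.2, 5.7]
gripper_width: 0.186
```

>>> drive_tool:
  series:
    - {"x": 0, "y": 0, "z": 0, "ax": 0, "ay": 0, "az": 0}
    - {"x": 0, "y": 0, "z": 0, "ax": 0, "ay": 0, "az": 0}
    - {"x": 0, "y": 0, "z": 0, "ax": 0, "ay": 0, "az": 0}
  hand: 0.35

```text
time: 19.3
tool_pos: [0.5123, -0.2131, 0.0079]
tool_rot: [0.002, 0.707, 0.001, -0.707]
contact_force: [1.0, -0.2, 1.3]
gripper_width: 0.349
```

>>> drive_tool:
  series:
    - {"x": -1, "y": 0, "z": 0, "ax": 0, "ay": 0, "az": 0}
    - {"x": -2, "y": 0, "z": 0, "ax": 0, "ay": 0, "az": 0}
    - {"x": -3.5, "y": 0, "z": 0, "ax": 0, "ay": 0, "az": 0}
    - {"x": -3.5, "y": 0, "z": 0, "ax": 0, "ay": 0, "az": 0}
    - {"x": -3.5, "y": 0, "z": 0, "ax": 0, "ay": 0, "az": 0}

```text
time: 19.72
tool_pos: [0.5139, -0.214, 0.0982]
tool_rot: [0.003, 0.709, 0.001, -0.705]
contact_force: [-0.8, 0.2, -1.1]
gripper_width: 0.351
```

```bash
python3 - <<'E'
from h import *
f=cams.grab_frame("wrist");save(f,"w23");st();go((.514,-.382,.09),np.radians(92.8))
E
```

```text
t 19.77 p [ 0.5125 -0.2132  0.0959] xax [ 0.002 -0.001 -1.   ] jaw yaw -89.7 F [-0.5 -0.6 -1.1] w 0.354 j [-0.53  0.01  1.89  0.    1.24  1.04]
xyz [ 0.24  6.75 -0.03] a [-0.51 -0.02 -0.01] n rows 4.1
```

View pics/w23.png

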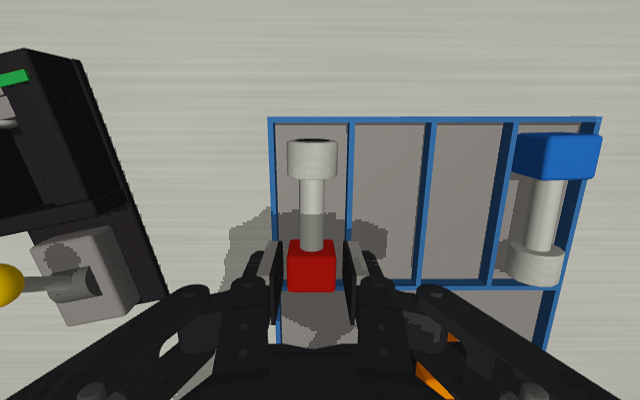

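Red A lies flat in its bay. Next is the second blue nozzle.

>>> drive_tool:
  series:
    - {"x": 0, "y": 1.5, "z": 0, "ax": -0.2, "ay": 0, "az": 0}
    - {"x": 0, "y": 3, "z": 0, "ax": -0.5, "ay": 0, "az": 0}
    - {"x": 0, "y": 4.5, "z": 0, "ax": -0.5, "ay": 0, "az": 0}
    - {"x": 0, "y": 6, "z": 0, "ax": -0.5, "ay": 0, "az": 0}
    - {"x": 0, "y": 6.7, "z": 0, "ax": -0.5, "ay": 0, "az": 0}
  hand: 0.3

```text
time: 20.18
tool_pos: [0.5113, -0.3834, 0.0928]
tool_rot: [-0.016, -0.706, -0.016, 0.708]
contact_force: [0.2, -0.1, 0.9]
gripper_width: 0.298
```

>>> drive_tool:
  series:
    - {"x": 1, "y": 0, "z": 0, "ax": 0, "ay": 0, "az": 0}
    - {"x": 1.2, "y": 0, "z": 0, "ax": 0, "ay": 0, "az": 0}
    - {"x": 1.2, "y": 0, "z": 0, "ax": 0, "ay": 0, "az": 0}
    - {"x": 1.2, "y": 0, "z": 0, "ax": 0, "ay": 0, "az": 0}

```text
time: 20.52
tool_pos: [0.5117, -0.3787, 0.063]
tool_rot: [-0.016, -0.706, -0.018, 0.708]
contact_force: [-0.0, -0.6, 1.0]
gripper_width: 0.302
```

```bash
python3 - <<'E'
from h import *
f=cams.grab_frame("wrist");f=cams.grab_frame("wrist");save(f,"w24");st();go((.514,-.3825,.009),np.radians(92.8))
E
```

```text
t 20.62 p [ 0.513  -0.3797  0.0653] xax [-0.  0. -1.] jaw yaw -87.2 F [ 0.5 -1.3  0.9] w 0.299 j [-0.75  0.23  1.7   0.    1.2   0.77]
xyz [ 2.25  0.12 -0.03] a [0. 0. 0.] n rows 1.4
```

View pics/w24.png

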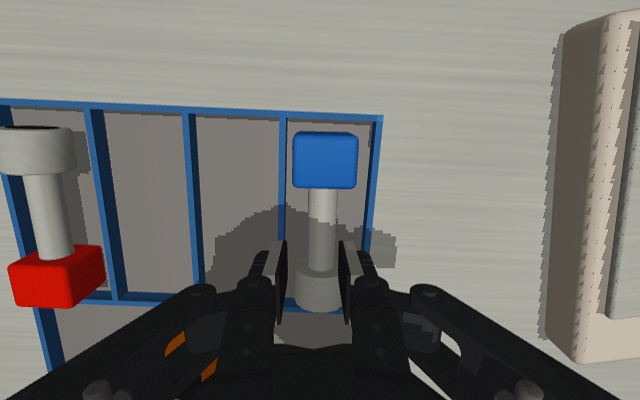

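>>> drive_tool:
  series:
    - {"x": 0.3, "y": 0.15, "z": 0, "ax": 0, "ay": 0, "az": 0}
    - {"x": 0.8, "y": 0.15, "z": 0, "ax": 0, "ay": 0, "az": 0}
    - {"x": 1.2, "y": 0.15, "z": 0, "ax": 0, "ay": 0, "az": 0}
    - {"x": 1.2, "y": 0.15, "z": 0, "ax": 0, "ay": 0, "az": 0}

```text
time: 20.95
tool_pos: [0.5112, -0.3824, 0.0315]
tool_rot: [-0.016, -0.706, -0.019, 0.708]
contact_force: [0.9, 0.8, -0.6]
gripper_width: 0.302
```

>>> drive_tool:
  series:
    - {"x": 0.4, "y": 0, "z": 0, "ax": 0, "ay": 0, "az": 0}
    - {"x": 0.8, "y": 0, "z": 0, "ax": 0, "ay": 0, "az": 0}
    - {"x": 1, "y": 0, "z": 0, "ax": 0, "ay": 0, "az": 0}
    - {"x": 1, "y": 0, "z": 0, "ax": 0, "ay": 0, "az": 0}

```text
time: 21.28
tool_pos: [0.5127, -0.3839, 0.0095]
tool_rot: [-0.017, -0.707, -0.017, 0.707]
contact_force: [0.0, -0.5, -0.1]
gripper_width: 0.301
```

>>> drive_tool:
  series:
    - {"x": 0, "y": 0, "z": 0, "ax": 0, "ay": 0, "az": 0}
    - {"x": 0, "y": 0, "z": 0, "ax": 0, "ay": 0, "az": 0}
    - {"x": 0, "y": 0, "z": 0, "ax": 0, "ay": 0, "az": 0}
    - {"x": 0, "y": 0, "z": 0, "ax": 0, "ay": 0, "az": 0}
  hand: 0

```text
time: 21.62
tool_pos: [0.513, -0.3842, 0.0099]
tool_rot: [0.017, 0.707, 0.017, -0.707]
contact_force: [0.7, -0.5, -0.2]
gripper_width: 0.19
```

>>> drive_tool:
  series:
    - {"x": -1, "y": 0, "z": 0, "ax": 0, "ay": 0, "az": 0}
    - {"x": -2.2, "y": 0, "z": 0, "ax": 0, "ay": 0, "az": 0}
    - {"x": -3.7, "y": 0, "z": 0, "ax": 0, "ay": 0, "az": 0}
    - {"x": -5.2, "y": 0, "z": 0, "ax": 0, "ay": 0, "az": 0}
    - {"x": -6.5, "y": 0, "z": 0, "ax": 0, "ay": 0, "az": 0}

```text
time: 22.03
tool_pos: [0.5128, -0.3839, 0.1744]
tool_rot: [0.017, 0.707, 0.017, -0.707]
contact_force: [0.5, 0.5, -0.5]
gripper_width: 0.186
```

```bash
python3 - <<'E'
from h import *
f=cams.grab_frame("wrist");save(f,"w25");t=cams.grab_frame("top");save(t,"t25",(180,180,460,290),2.8);st();go((.572,.2905,.17),np.radians(81.5))
E
```

```text
t 22.13 p [ 0.5159 -0.3868  0.1808] xax [ 0.01  -0.009 -1.   ] jaw yaw -87.2 F [ 0.1 -1.  -1. ] w 0.186 j [-0.76  0.12  1.62  0.    1.38  0.76]
xyz [  0.21 -26.95  -3.55] a [ 2.25 -0.11 -0.1 ] n rows 16.3
```

View pics/w25.png

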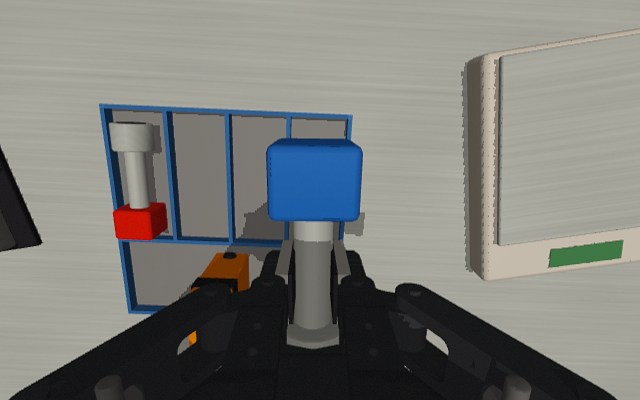

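View pics/t25.png

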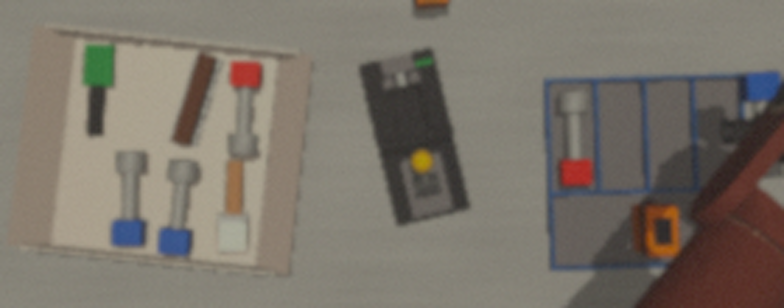

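>>> drive_tool:
  series:
    - {"x": 0, "y": -1.6, "z": -0.2, "ax": 0, "ay": 0, "az": 0}
    - {"x": 0, "y": -3.2, "z": -0.4, "ax": 0, "ay": 0, "az": 0}
    - {"x": 0, "y": -4.8, "z": -0.6, "ax": 0, "ay": 0, "az": 0}
    - {"x": 0, "y": -6.4, "z": -0.8, "ax": 0, "ay": 0, "az": 0}
    - {"x": 0, "y": -8, "z": -1, "ax": 0, "ay": 0, "az": 0}

```text
time: 22.55
tool_pos: [0.5271, -0.181, 0.1707]
tool_rot: [-0.016, -0.706, -0.017, 0.708]
contact_force: [0.9, -0.2, -1.1]
gripper_width: 0.19
```

>>> drive_tool:
  series:
    - {"x": 0, "y": -1.6, "z": -0.2, "ax": 0, "ay": 0, "az": 0}
    - {"x": 0, "y": -3.2, "z": -0.4, "ax": 0, "ay": 0, "az": 0}
    - {"x": 0, "y": -4.8, "z": -0.6, "ax": 0, "ay": 0, "az": 0}
    - {"x": 0, "y": -6.4, "z": -0.8, "ax": 0, "ay": 0, "az": 0}
    - {"x": 0, "y": -8, "z": -1, "ax": 0, "ay": 0, "az": 0}

```text
time: 22.97
tool_pos: [0.5424, 0.0199, 0.171]
tool_rot: [-0.017, -0.706, -0.017, 0.708]
contact_force: [1.0, 0.4, -2.0]
gripper_width: 0.185
```

>>> drive_tool:
  series:
    - {"x": 0, "y": -1.6, "z": -0.2, "ax": 0.5, "ay": 0, "az": 0}
    - {"x": 0, "y": -3.2, "z": -0.4, "ax": 1, "ay": 0, "az": 0}
    - {"x": 0, "y": -4.8, "z": -0.6, "ax": 1.5, "ay": 0, "az": 0}
    - {"x": 0, "y": -6.4, "z": -0.8, "ax": 2, "ay": 0, "az": 0}
    - {"x": 0, "y": -8, "z": -1, "ax": 2.2, "ay": 0, "az": 0}

```text
time: 23.38
tool_pos: [0.5577, 0.2207, 0.1708]
tool_rot: [0.051, -0.704, 0.052, 0.706]
contact_force: [0.9, 0.3, -1.0]
gripper_width: 0.182
```

```bash
python3 - <<'E'
from h import *
st();go((.572,.2905,.17),np.radians(81.5))
E
```

```text
t 23.38 p [0.5577 0.2207 0.1708] xax [-0.002 -0.001 -1.   ] jaw yaw -98.3 F [ 0.9  0.3 -1. ] w 0.182 j [ 0.25  0.04  1.73 -0.    1.38  1.97]
xyz [ 0.03 -2.85 -0.16] a [ 0.04  0.03 -0.01] n rows 1.7
```

>>> drive_tool:
  series:
    - {"x": 0, "y": -1.5, "z": -0.1, "ax": 0, "ay": 0, "az": 0}
    - {"x": 0, "y": -2.8, "z": -0.1, "ax": 0, "ay": 0, "az": 0}
    - {"x": 1, "y": -2.8, "z": -0.1, "ax": 0, "ay": 0, "az": 0}
    - {"x": 1.5, "y": -2.8, "z": -0.1, "ax": 0, "ay": 0, "az": 0}
    - {"x": 1.5, "y": -2.8, "z": -0.1, "ax": 0, "ay": 0, "az": 0}

```text
time: 23.8
tool_pos: [0.5676, 0.2865, 0.1286]
tool_rot: [0.049, -0.702, 0.052, 0.709]
contact_force: [-0.7, 0.6, -3.8]
gripper_width: 0.186
```

```bash
python3 - <<'E'
from h import *
f=cams.grab_frame("wrist");f=cams.grab_frame("wrist");save(f,"w26");st();go((.572,.2905,.0115),np.radians(81.5))
E
```

```text
t 23.90 p [0.5701 0.2864 0.1329] xax [-0.004 -0.002 -1.   ] jaw yaw -98.3 F [ 0.   0.6 -0.4] w 0.188 j [ 0.35  0.16  1.66 -0.    1.32  2.06]
xyz [ 4.85 -0.18 -0.07] a [ 0.04  0.04 -0.03] n rows 2.9
```

View pics/w26.png

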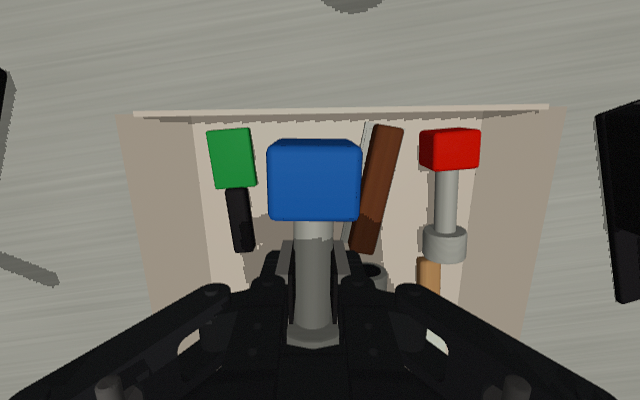

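>>> drive_tool:
  series:
    - {"x": 1.4, "y": -0.1, "z": -0.1, "ax": 0, "ay": 0, "az": 0}
    - {"x": 2.8, "y": -0.1, "z": -0.1, "ax": 0, "ay": 0, "az": 0}
    - {"x": 4, "y": -0.1, "z": -0.1, "ax": 0, "ay": 0, "az": 0}
    - {"x": 4.6, "y": -0.1, "z": -0.1, "ax": 0, "ay": 0, "az": 0}
    - {"x": 4.7, "y": -0.1, "z": -0.1, "ax": 0, "ay": 0, "az": 0}

```text
time: 24.32
tool_pos: [0.5719, 0.288, 0.0141]
tool_rot: [0.05, -0.703, 0.052, 0.707]
contact_force: [-0.7, -0.2, -2.8]
gripper_width: 0.186
```

>>> drive_tool:
  series:
    - {"x": 0, "y": 0, "z": 0, "ax": 0, "ay": 0, "az": 0}
    - {"x": 0.1, "y": 0, "z": 0, "ax": 0, "ay": 0, "az": 0}
    - {"x": 0.1, "y": 0, "z": 0, "ax": 0, "ay": 0, "az": 0}

```text
time: 24.57
tool_pos: [0.5762, 0.2904, 0.0178]
tool_rot: [-0.052, 0.707, -0.05, -0.704]
contact_force: [0.6, 0.4, -0.7]
gripper_width: 0.183
```

>>> drive_tool:
  series:
    - {"x": 0.1, "y": 0, "z": 0.1, "ax": 0, "ay": 0, "az": 0}
    - {"x": 0.2, "y": 0, "z": 0.1, "ax": 0, "ay": 0, "az": 0}
    - {"x": 0.3, "y": 0, "z": 0.1, "ax": 0, "ay": 0, "az": 0}
    - {"x": 0.3, "y": 0, "z": 0.1, "ax": 0, "ay": 0, "az": 0}

```text
time: 24.9
tool_pos: [0.5724, 0.2906, 0.0098]
tool_rot: [-0.051, 0.706, -0.051, -0.705]
contact_force: [-4.2, -1.1, 7.4]
gripper_width: 0.185
```

```bash
python3 - <<'E'
from h import *
cams.grab_frame("wrist");st()
E
```

```text
t 24.95 p [0.5724 0.2906 0.0098] xax [ 0.001  0.    -1.   ] jaw yaw -98.2 F [-4.4 -2.   7.9] w 0.188 j [0.35 0.31 1.71 0.   1.11 2.07]
```

On the floor. I'll release and rise.

>>> drive_tool:
  series:
    - {"x": 0, "y": 0, "z": 0, "ax": 0, "ay": 0, "az": 0}
    - {"x": 0, "y": 0, "z": 0, "ax": 0, "ay": 0, "az": 0}
    - {"x": 0, "y": 0, "z": 0, "ax": 0, "ay": 0, "az": 0}
  hand: 0.4

```text
time: 25.2
tool_pos: [0.5719, 0.2903, 0.0077]
tool_rot: [-0.051, 0.705, -0.051, -0.705]
contact_force: [0.2, -0.7, 0.5]
gripper_width: 0.401
```

>>> drive_tool:
  series:
    - {"x": -1, "y": 0, "z": 0, "ax": 0, "ay": 0, "az": 0}
    - {"x": -2, "y": 0, "z": 0, "ax": 0, "ay": 0, "az": 0}
    - {"x": -3.5, "y": 0, "z": 0, "ax": 0, "ay": 0, "az": 0}
    - {"x": -5, "y": 0, "z": 1, "ax": 0, "ay": 0, "az": 0}
    - {"x": -5.5, "y": 0, "z": 2, "ax": 0, "ay": 0, "az": 0}

```text
time: 25.62
tool_pos: [0.5254, 0.2981, 0.151]
tool_rot: [-0.053, 0.708, -0.05, -0.702]
contact_force: [0.9, -0.2, 1.1]
gripper_width: 0.4
```

>>> drive_tool:
  series:
    - {"x": 0, "y": 1, "z": 1, "ax": 0, "ay": 0, "az": 0}
    - {"x": 0, "y": 2, "z": 2, "ax": 0, "ay": 0, "az": 0}
    - {"x": 0, "y": 2, "z": 2, "ax": 0, "ay": 0, "az": 0}
    - {"x": 0, "y": 2, "z": 2, "ax": 0, "ay": 0, "az": 0}

```text
time: 25.95
tool_pos: [0.4638, 0.2543, 0.1442]
tool_rot: [0.051, -0.705, 0.051, 0.706]
contact_force: [-0.0, 0.2, -0.0]
gripper_width: 0.401
```

```bash
python3 - <<'E'
from h import *
f=cams.grab_frame("wrist");f=cams.grab_frame("wrist");save(f,"w27");st()
import pickle;pickle.dump(f,open("w27.pkl","wb"))
E
```

```text
t 26.05 p [0.4663 0.2553 0.1456] xax [ 0.001  0.001 -1.   ] jaw yaw -98.2 F [0.6 0.8 0.4] w 0.403 j [ 0.36 -0.1   1.91  0.    1.33  2.08]
```

View pics/w27.png

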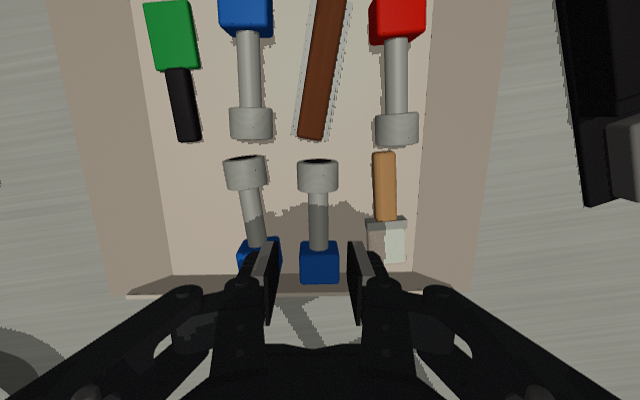

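All three blue nozzles are in the crate and nothing has been disturbed. Red B's tube is at column 397, rows 40 to 112.

```bash
python3 - <<'E'
from h import *
import pickle;f=pickle.load(open("w27.pkl","rb"))
g=cv2.cvtColor(f["img"],cv2.COLOR_BGR2HSV)
save(f,"w27z",(350,0,450,150),4)
E
```

```text
(no output)
```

View pics/w27z.png

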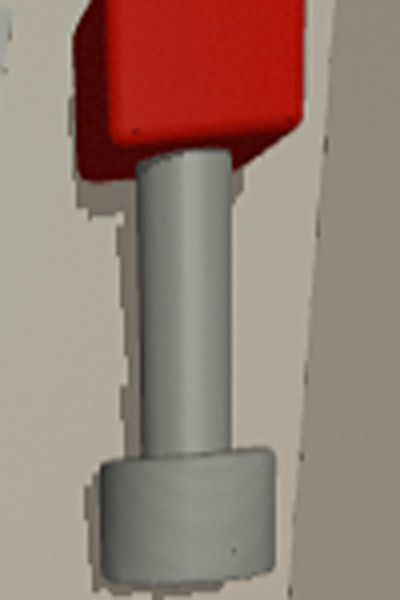

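```bash
python3 - <<'E'
from h import *
import pickle;f=pickle.load(open("w27.pkl","rb"))
p,q=onz(f,396,38,.031),onz(f,396.75,113,.031);d=p-q;m=(p+q)/2;print(m.round(4),np.linalg.norm(d),np.degrees(np.arctan2(d[1],d[0])))
e=onz(f,350+312/4,75,.004);print("floor edge",e)
m2=(m+[.5525,.1772,.031])/2
go((m2[0],m2[1],.08),np.radians(86.4));print(m2)
E
```

```text
[0.5524 0.1772 0.031 ] 0.0544261182819587 -3.3992811468103006
floor edge [0.55171266 0.14318694 0.004     ]
xyz [ 2.63  2.6  -3.85] a [-0.93 -0.02  0.01] n rows 3.2
[0.55244255 0.17719087 0.031     ]
```

>>> drive_tool:
  series:
    - {"x": 0, "y": 1, "z": -1.3, "ax": -0.5, "ay": 0, "az": 0}
    - {"x": 0.5, "y": 1.9, "z": -2.6, "ax": -0.9, "ay": 0, "az": 0}
    - {"x": 1.3, "y": 2.6, "z": -3.8, "ax": -0.9, "ay": 0, "az": 0}
    - {"x": 2.3, "y": 2.6, "z": -3.8, "ax": -0.9, "ay": 0, "az": 0}
    - {"x": 2.6, "y": 2.6, "z": -3.8, "ax": -0.9, "ay": 0, "az": 0}
  hand: 0.35

```text
time: 26.47
tool_pos: [0.5509, 0.1757, 0.0766]
tool_rot: [0.024, -0.705, 0.024, 0.708]
contact_force: [-0.6, 0.9, -1.4]
gripper_width: 0.352
```

>>> drive_tool:
  series:
    - {"x": 0, "y": 0, "z": 0, "ax": 0, "ay": 0, "az": 0}
    - {"x": 0, "y": 0, "z": 0, "ax": 0, "ay": 0, "az": 0}
    - {"x": 0, "y": 0, "z": 0, "ax": 0, "ay": 0, "az": 0}

```text
time: 26.72
tool_pos: [0.5511, 0.1781, 0.0815]
tool_rot: [-0.023, 0.707, -0.022, -0.706]
contact_force: [-0.1, -0.1, 0.6]
gripper_width: 0.351
```

```bash
python3 - <<'E'
from h import *
f=cams.grab_frame("wrist");save(f,"w28");st();go((.5525,.1772,.009),np.radians(86.5))
E
```

```text
t 26.77 p [0.5512 0.1782 0.0819] xax [ 0.003  0.001 -1.   ] jaw yaw -93.7 F [ 0.5 -0.1  0.7] w 0.351 j [0.18 0.08 1.84 0.   1.21 1.82]
xyz [ 2.92  0.04 -0.04] a [-0.03 -0.03  0.01] n rows 1.7
```

View pics/w28.png

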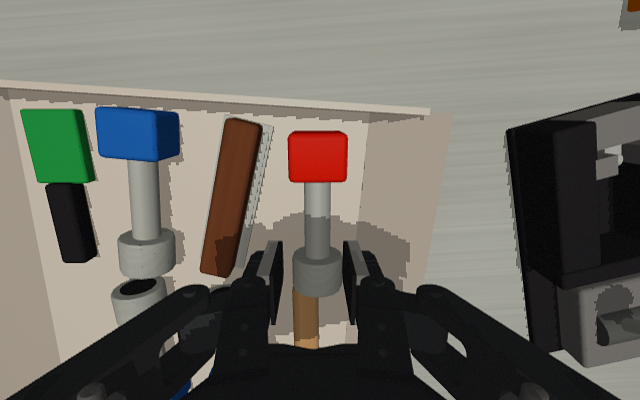

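>>> drive_tool:
  series:
    - {"x": 1, "y": 0.1, "z": 0, "ax": 0, "ay": 0, "az": 0}
    - {"x": 2, "y": 0.1, "z": 0, "ax": 0, "ay": 0, "az": 0}
    - {"x": 2.6, "y": 0.1, "z": 0, "ax": 0, "ay": 0, "az": 0}
    - {"x": 2.9, "y": 0.1, "z": 0, "ax": 0, "ay": 0, "az": 0}
    - {"x": 2.9, "y": 0.1, "z": 0, "ax": 0, "ay": 0, "az": 0}

```text
time: 27.18
tool_pos: [0.5492, 0.175, 0.0067]
tool_rot: [0.023, -0.706, 0.023, 0.707]
contact_force: [-0.5, 0.9, 1.1]
gripper_width: 0.347
```

>>> drive_tool:
  series:
    - {"x": 0, "y": 0, "z": 0, "ax": 0, "ay": 0, "az": 0}
    - {"x": 0, "y": 0, "z": 0, "ax": 0, "ay": 0, "az": 0}
    - {"x": 0, "y": 0, "z": 0, "ax": 0, "ay": 0, "az": 0}
    - {"x": 0, "y": 0, "z": 0, "ax": 0, "ay": 0, "az": 0}
  hand: 0

```text
time: 27.52
tool_pos: [0.5513, 0.1749, 0.0091]
tool_rot: [-0.023, 0.708, -0.023, -0.706]
contact_force: [-0.4, 0.1, 1.7]
gripper_width: 0.185
```

>>> drive_tool:
  series:
    - {"x": -1, "y": 0, "z": 0, "ax": 0, "ay": 0, "az": 0}
    - {"x": -2.2, "y": 0, "z": 0, "ax": 0, "ay": 0, "az": 0}
    - {"x": -3.7, "y": 0, "z": 0, "ax": 0, "ay": 0, "az": 0}
    - {"x": -5.2, "y": 0, "z": 0, "ax": 0, "ay": 0, "az": 0}
    - {"x": -6.5, "y": 0, "z": 0, "ax": 0, "ay": 0, "az": 0}

```text
time: 27.93
tool_pos: [0.5505, 0.1747, 0.1732]
tool_rot: [-0.023, 0.708, -0.023, -0.706]
contact_force: [1.0, 0.2, -0.3]
gripper_width: 0.187
```

```bash
python3 - <<'E'
from h import *
f=cams.grab_frame("wrist");save(f,"w29");st();go((.512,-.2705,.16),np.radians(90.5))
E
```

```text
t 27.98 p [0.5546 0.1755 0.1814] xax [ 0.014  0.003 -1.   ] jaw yaw -93.7 F [4.  2.1 3.3] w 0.185 j [ 0.18 -0.02  1.77 -0.    1.38  1.81]
xyz [ 0.79 17.91  0.55] a [-0.85 -0.16  0.03] n rows 10.8
```

View pics/w29.png

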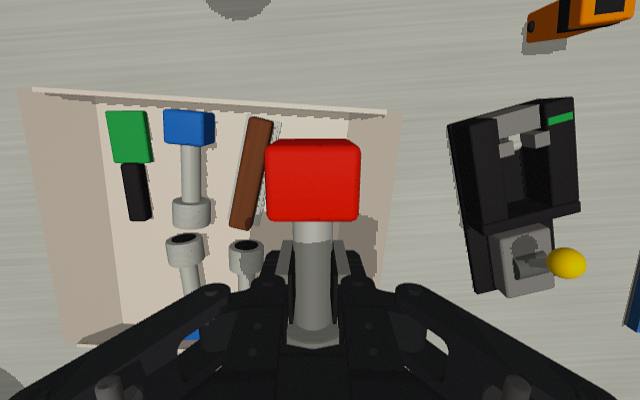

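Red B is held. Next I carry it to the bay at y of about -0.271.

>>> drive_tool:
  series:
    - {"x": 0, "y": 1.5, "z": 0, "ax": 0, "ay": 0, "az": 0}
    - {"x": 0, "y": 3, "z": 0.1, "ax": 0, "ay": 0, "az": 0}
    - {"x": 0, "y": 4.5, "z": 0.1, "ax": 0, "ay": 0, "az": 0}
    - {"x": 0, "y": 6, "z": 0.2, "ax": 0, "ay": 0, "az": 0}
    - {"x": 0, "y": 7.5, "z": 0.2, "ax": 0, "ay": 0, "az": 0}

```text
time: 28.4
tool_pos: [0.5324, -0.0136, 0.1703]
tool_rot: [-0.023, 0.707, -0.023, -0.706]
contact_force: [0.1, -0.6, -1.4]
gripper_width: 0.19
```

>>> drive_tool:
  series:
    - {"x": 0, "y": 1.5, "z": 0, "ax": 0, "ay": 0, "az": 0}
    - {"x": 0, "y": 3, "z": 0.1, "ax": 0, "ay": 0, "az": 0}
    - {"x": 0, "y": 4.5, "z": 0.1, "ax": 0, "ay": 0, "az": 0}
    - {"x": 0, "y": 6, "z": 0.2, "ax": 0, "ay": 0, "az": 0}
    - {"x": 0, "y": 7.5, "z": 0.2, "ax": 0, "ay": 0, "az": 0}

```text
time: 28.82
tool_pos: [0.5151, -0.2007, 0.1704]
tool_rot: [-0.023, 0.707, -0.023, -0.706]
contact_force: [1.0, 0.4, -0.5]
gripper_width: 0.189
```

```bash
python3 - <<'E'
from h import *
st();go((.512,-.2705,.10),np.radians(90.5))
E
```

```text
t 28.82 p [ 0.5151 -0.2007  0.1704] xax [ 0.001 -0.    -1.   ] jaw yaw -93.7 F [ 1.   0.4 -0.5] w 0.189 j [-0.51 -0.07  1.84  0.    1.37  1.13]
xyz [ 2.82  2.79 -0.06] a [-0.85 -0.01 -0.  ] n rows 2.4
```

>>> drive_tool:
  series:
    - {"x": 0.3, "y": 1.4, "z": 0, "ax": -0.4, "ay": 0, "az": 0}
    - {"x": 0.8, "y": 2.6, "z": -0.1, "ax": -0.8, "ay": 0, "az": 0}
    - {"x": 2, "y": 2.8, "z": -0.1, "ax": -0.8, "ay": 0, "az": 0}
    - {"x": 2.8, "y": 2.8, "z": -0.1, "ax": -0.8, "ay": 0, "az": 0}
    - {"x": 2.8, "y": 2.8, "z": -0.1, "ax": -0.8, "ay": 0, "az": 0}

```text
time: 29.23
tool_pos: [0.5104, -0.2678, 0.0947]
tool_rot: [0.001, -0.704, -0.003, 0.71]
contact_force: [-0.9, 1.5, -3.3]
gripper_width: 0.184
```

```bash
python3 - <<'E'
from h import *
for i in range(3): f=cams.grab_frame("wrist")
save(f,"w30");st();go((.512,-.2705,.0105),np.radians(90.5))
E
```

```text
t 29.38 p [ 0.5142 -0.269   0.1011] xax [ 0.001 -0.001 -1.   ] jaw yaw -89.7 F [ 1.1  0.5 -0.6] w 0.189 j [-0.61  0.06  1.83  0.    1.25  0.96]
xyz [3.62 0.06 0.09] a [-0.04 -0.01 -0.01] n rows 2.2
```

View pics/w30.png

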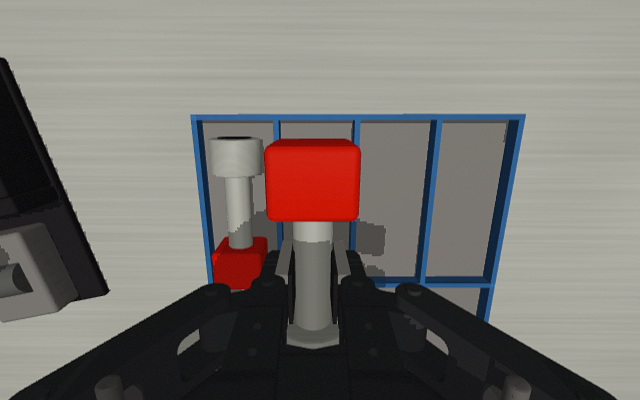

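```bash
python3 - <<'E'
from h import *
f=cams.grab_frame("wrist");st()
for uv in [(277,118),(357,118),(437,118)]: print(uv,onz(f,*uv,.016).round(4))
E
```

```text
t 29.43 p [ 0.5148 -0.2692  0.102 ] xax [ 0.002 -0.002 -1.   ] jaw yaw -89.7 F [ 0.1  0.3 -0.9] w 0.188 j [-0.61  0.06  1.83  0.    1.25  0.96]
(277, 118) [ 0.5809 -0.2428  0.016 ]
(357, 118) [ 0.5811 -0.2999  0.016 ]
(437, 118) [ 0.5814 -0.357   0.016 ]
```

>>> drive_tool:
  series:
    - {"x": 1.3, "y": 0.1, "z": 0.1, "ax": 0, "ay": 0, "az": 0}
    - {"x": 2, "y": 0.1, "z": 0.1, "ax": 0, "ay": 0, "az": 0}
    - {"x": 2.4, "y": 0.1, "z": 0.1, "ax": 0, "ay": 0, "az": 0}
    - {"x": 2.4, "y": 0.1, "z": 0.1, "ax": 0, "ay": 0, "az": 0}

```text
time: 29.77
tool_pos: [0.5106, -0.2705, 0.039]
tool_rot: [-0.001, -0.706, -0.002, 0.708]
contact_force: [0.2, 1.2, -1.2]
gripper_width: 0.185
```

```bash
python3 - <<'E'
from h import *
for i in range(2): f=cams.grab_frame("wrist")
save(f,"w31");st();go((.512,-.2705,.0105),np.radians(90.5))
E
```

```text
t 29.87 p [ 0.5122 -0.2717  0.0415] xax [ 0.002 -0.001 -1.   ] jaw yaw -89.7 F [ 0.6 -0.3 -0.4] w 0.186 j [-0.62  0.14  1.86  0.    1.14  0.95]
xyz [ 1.24 -0.05  0.01] a [-0.04 -0.02 -0.01] n rows 0.7
```

View pics/w31.png

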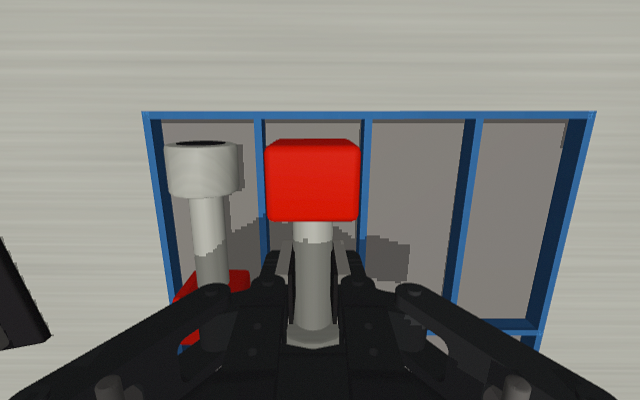

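Bay middle is y = -0.271 and the TCP is at -0.2717, so it's centred. I'll lower it.

>>> drive_tool:
  series:
    - {"x": 0.5, "y": 0, "z": 0, "ax": 0, "ay": 0, "az": 0}
    - {"x": 0.9, "y": 0, "z": 0, "ax": 0, "ay": 0, "az": 0}
    - {"x": 1.2, "y": 0, "z": 0, "ax": 0, "ay": 0, "az": 0}
    - {"x": 1.3, "y": 0, "z": 0, "ax": 0, "ay": 0, "az": 0}
    - {"x": 1.3, "y": 0, "z": 0, "ax": 0, "ay": 0, "az": 0}

```text
time: 30.28
tool_pos: [0.5114, -0.2717, 0.009]
tool_rot: [-0.002, -0.707, -0.002, 0.708]
contact_force: [-5.6, 3.2, 11.8]
gripper_width: 0.187
```

>>> drive_tool:
  series:
    - {"x": 0, "y": 0, "z": 0, "ax": 0, "ay": 0, "az": 0}
    - {"x": 0, "y": 0, "z": 0, "ax": 0, "ay": 0, "az": 0}

```text
time: 30.45
tool_pos: [0.5114, -0.2717, 0.0091]
tool_rot: [-0.002, -0.707, -0.002, 0.707]
contact_force: [-5.4, 2.7, 10.7]
gripper_width: 0.184
```

>>> drive_tool:
  series:
    - {"x": -0.05, "y": 0, "z": 0, "ax": 0, "ay": 0, "az": 0}
    - {"x": -0.05, "y": 0, "z": 0, "ax": 0, "ay": 0, "az": 0}
    - {"x": -0.05, "y": 0, "z": 0, "ax": 0, "ay": 0, "az": 0}
    - {"x": -0.05, "y": 0, "z": 0, "ax": 0, "ay": 0, "az": 0}
  hand: 0.33

```text
time: 30.78
tool_pos: [0.5111, -0.2714, 0.0084]
tool_rot: [-0.002, -0.707, -0.002, 0.707]
contact_force: [0.2, -0.1, 0.0]
gripper_width: 0.328
```

>>> drive_tool:
  series:
    - {"x": -1, "y": 0, "z": 0, "ax": 0, "ay": 0, "az": 0}
    - {"x": -2, "y": 0, "z": 0, "ax": 0, "ay": 0, "az": 0}
    - {"x": -3.5, "y": 0, "z": 0, "ax": 0, "ay": 0, "az": 0}
    - {"x": -5, "y": 0, "z": 0, "ax": 0, "ay": 0, "az": 0}
    - {"x": -6.5, "y": 0, "z": 0, "ax": 0, "ay": 0, "az": 0}

```text
time: 31.2
tool_pos: [0.5107, -0.2711, 0.1722]
tool_rot: [-0.001, -0.707, -0.002, 0.707]
contact_force: [-0.3, 0.1, -0.6]
gripper_width: 0.333
```

```bash
python3 - <<'E'
from h import *
for i in range(2): f=cams.grab_frame("wrist")
save(f,"w32");st();t=cams.grab_frame("top");save(t,"t32",(180,130,460,290),2.8)
s=cams.grab_frame("side");save(s,"s32",(180,110,460,400),2)
E
```

```text
t 31.30 p [ 0.515  -0.2741  0.1799] xax [ 0.012 -0.008 -1.   ] jaw yaw -89.7 F [1.2 0.7 0.6] w 0.330 j [-0.62 -0.02  1.77  0.    1.37  0.95]
```

View pics/w32.png

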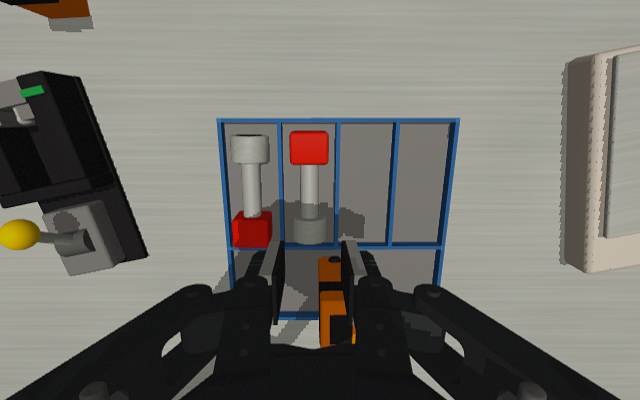

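View pics/t32.png

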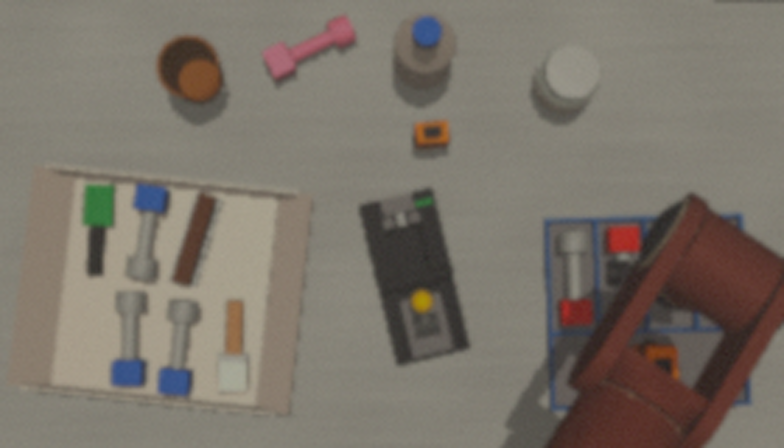

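View pics/s32.png

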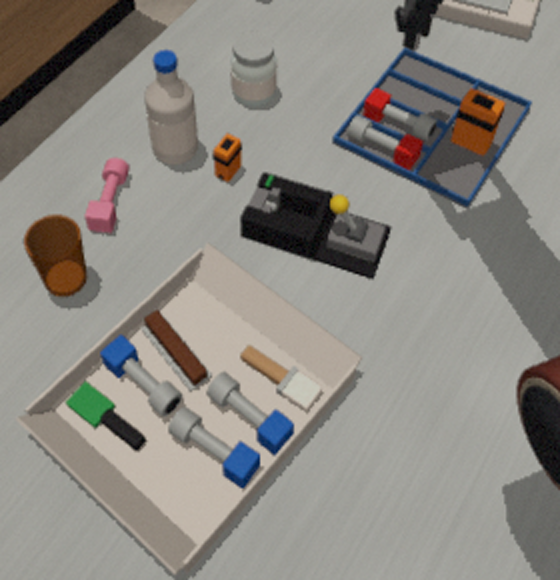

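Everything is in place. I'll move the arm clear for one unobstructed final check.

>>> drive_tool:
  series:
    - {"x": -1, "y": -1, "z": 0, "ax": 0, "ay": 0, "az": 0}
    - {"x": -2, "y": -2.2, "z": 0, "ax": 0, "ay": 0, "az": 0}
    - {"x": -2, "y": -3.7, "z": 0, "ax": 0, "ay": 0, "az": 0}
    - {"x": -2, "y": -5.2, "z": 0.5, "ax": 0, "ay": 0, "az": 0}
    - {"x": -2, "y": -6.5, "z": 1, "ax": 0, "ay": 0, "az": 0}

```text
time: 31.82
tool_pos: [0.4843, -0.107, 0.2192]
tool_rot: [-0.001, -0.706, -0.002, 0.708]
contact_force: [-0.4, 0.7, 0.8]
gripper_width: 0.334
```

>>> drive_tool:
  series:
    - {"x": 0, "y": 0, "z": 0, "ax": 0, "ay": 0, "az": 0}
    - {"x": 0, "y": 0, "z": 0, "ax": 0, "ay": 0, "az": 0}
    - {"x": 0, "y": 0, "z": 0, "ax": 0, "ay": 0, "az": 0}
    - {"x": 0, "y": 0, "z": 0, "ax": 0, "ay": 0, "az": 0}
    - {"x": 0, "y": 0, "z": 0, "ax": 0, "ay": 0, "az": 0}

```text
time: 32.23
tool_pos: [0.4855, -0.11, 0.2206]
tool_rot: [-0.001, -0.707, -0.001, 0.708]
contact_force: [0.3, -0.2, 0.0]
gripper_width: 0.333
```

```bash
python3 - <<'E'
from h import *
st();t=cams.grab_frame("top");save(t,"t33",(180,130,460,290),2.8)
s=cams.grab_frame("side");save(s,"s33",(260,110,460,260),3.9)
E
```

```text
t 32.23 p [ 0.4855 -0.11    0.2206] xax [-0.001  0.    -1.   ] jaw yaw -89.8 F [ 0.3 -0.2  0. ] w 0.333 j [-0.37 -0.25  1.91 -0.    1.48  1.2 ]
```

View pics/t33.png

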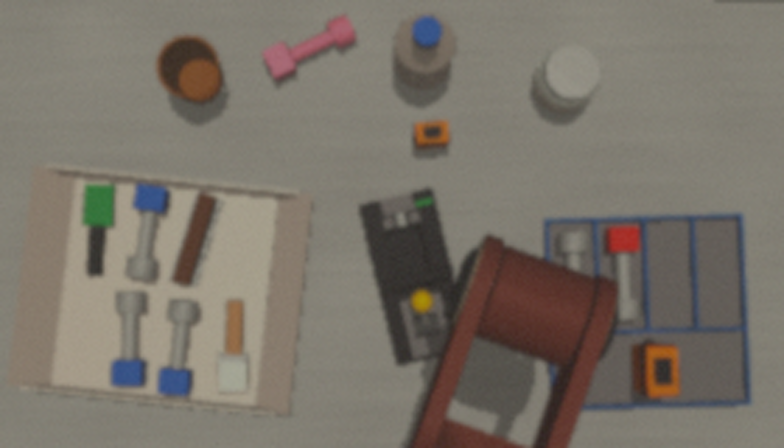

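View pics/s33.png

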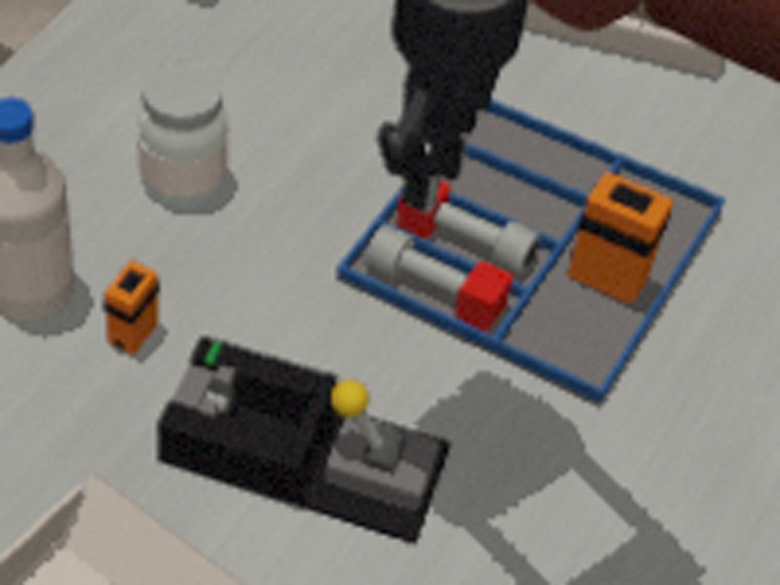

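The final views confirm it: lever off, pack standing in the long bay, both reds flat in their own bays, three blues in the crate. I'll hand it in.

```bash
python3 - <<'E'
from plant import workorder
print(workorder.job_done())
E
```

```text
the job is handed in; nothing more can be done
None
```

I handed the kit tray in complete after about 32 s of robot time; the system reports no verdict.

- **Charger and pack:** I switched the lever off first, pushing it to its stop. The ball then measured 83 mm high on the well side, about 0.5 rad past upright. I pulled the larger pack straight up and stood it in the tray's long bay.
- **Nozzles:** Two red nozzles were in the crate, and each now lies flat in its own small bay. Both blue nozzles from the tray are back in the crate, which now holds three blues.
- **Last checks:** The final top and side pictures show all of this. The brush, scraper and cutter are still in the crate, and the bottle, cup, jar, pink look-alike and small pack look unmoved. The gripper was clear of everything, reading close to 0 N. The highest force I read was about 26 N in total, when the lever reached its stop.
- **Disagreements:** The top camera's tray position was 2–4 mm off the wrist camera's, and for the crate roughly 5–8 mm. I used the wrist readings for the placings. The first three move calls were refused because the rows lacked some keys, so nothing moved then. I noticed no grip slip and no knocked nozzle.

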